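# Slide the full tip box onto the balance and record it

### The arm

A 7-joint arm with a two-finger parallel gripper is mounted at the origin on a cart in front of the work surface, level with it; the furniture and walls round the work are solid. World frame = base frame: x ahead of the robot, y to its left, z up, the work surface at z = 0. Lengths are in m, angles in rad, forces in N, time in s.
With the tool pointing down it reaches from about 0.425 to 0.875 m from the base axis. Payload 8.4 kg.
Tool frame: the origin (TCP) lies on the mounting face of the last link; the fingertips stand 173 mm ahead of it and the grasp point (between the pads) lies 155 mm ahead of it; z points along the fingers, y is the direction in which the jaws open and shut (so a half turn about z gives the same grasp; the last joint's range is limited). The gripper opens to 85 mm and grips with 20 to 120 N. Pads are 22 mm wide; open, the fingers measure 114 mm over their backs; the gripper's body (76 mm by 85 mm) begins 54 mm behind the grasp point. The pads swing forward as they close: fully open they stand 13 mm farther back than shut.
Start: joints at [-1.372, 0.333, 0.04, 1.465, -0.013, 1.343, -0.059], TCP at [0.191, 0.621, 0.405] pointing down, gripper open.
Joint ranges: [-2.58, 2.58], [-0.38, 2.09], [-1.3, 1.39], [0.25, 2.4], [-1.5, 4.64], [0.08, 2.09], [-2.65, 2.65]. Speed limits (rad/s): [2.22, 2.22, 2.79, 2.79, 3.14, 3.14, 3.14].

### API

Orientations are given as a rotation vector (axis times angle).
In Python, from workcell import sensors, imaging, manip gives the robot as it stands.
- The arm moves only by the tool jog_arm, never from a script. Its argument "commands" is a list of rows, each an object of numbers: "dx", "dy", "dz": the shift along the world's x, y, z in m; "wx", "wy", "wz": the turn, a rotation vector about the world's x, y, z in degrees. In form: [{"dx": .., "dy": .., "dz": .., "wx": .., "wy": .., "wz": ..}, ...]. A call has 1 to 8 rows; each row is the pose to reach, as a shift and turn from the pose measured when the call began; what a row does not reach only later rows make up. A row lasts 1/8 s, in which the tool goes at most 62.5 mm and 10.7 degrees, less where a joint would pass 70% of its speed; a pose out of reach is approached as far as the arm can. A call with a gripper value outside its range is refused whole. "gripper" is the opening, from 0 (shut) to 1 (fully open), set as the call begins (left out, the last holds). The fingers move at their own pace and stop on an object; "squeeze" is the grip in N (left out, the last holds). Time passes only in rows, so rows that repeat a pose let the fingers close. It gives the time, the measured TCP pose, the force and the opening at its end, in the units of the state.
- sensors.sense(): the state, without advancing time (a new reading comes with each control period).
- imaging.get_image(name): name is "scene" or "top"; returns a dict with "pixels" (384x512x3 uint8, red, green, blue), "mtx" (3x3 intrinsics, pixels), "R" (3x3) and "t" (3): a world point X has camera coordinates R X + t. Camera axes: x right, y down, z forward; pixel columns grow to the right and rows downward; lengths in m; the calibration is good to about 2 mm. A picture is of the moment at which its call begins. There is no depth.
- manip.hand_in(): hands the job in, once; it reports no verdict.
The state is a dict: "t": time; "joint_positions": joint angles; "qd": joint speeds; "joint_efforts": joint torques, N m; "tool_pos": TCP position; "eef_rot": TCP orientation; "wrist_force": force on the tool from outside, world axes, zero at the start; "ft_torque": the same for the moment, N m; "finger_gap": finger opening in m.
Only numpy, scipy, OpenCV 4.12 (cv2) and the standard library are available. Lean on these libraries where they do the work, as an engineer would, in place of code of your own. Each camera call takes 0.05 s, during which the arm holds its last target.

### The job

Weigh the pipette-tip box. First take the blue-capped bottle off the balance's small pan and stand it centred on the empty bottle stand, then push the yellow gate by its black knob fully open, to the back. Slide the tip box off the riser onto the pan so that it sits level, square and centred there and clear of the riser, let go of it, then press the green button right down and leave everything standing; do not knock over or shift the amber bottle.

Things in the scene. Friction and masses are not known exactly. Their poses are not given: they have to be found in the camera images.
- station: Fixed weighing station: a white balance (housing 54 mm high, x -75 to 75, y -225 to 60 mm) and, on its +y side, an aluminium riser. Origin on the bench under the centre of the balance's pan; z up, y runs from the pan along the riser, x points to the back, away from the robot.
- deck_edge (a point): Middle of the riser deck's edge next to the pan (station y = 80 mm), 85 mm above the bench; station axes. The deck runs 255 mm along +y from here, x -80 to 56 mm, front and far end open. Along its back a blue rail, 20 mm higher than the deck, inner face at x = +36 mm, starts 17 mm from here: a box pushed against it is square and in line with the pan.
- pan_top (a point): Centre of the top of the steel weighing pan, 50 mm (x) by 96 mm (y), 83 mm above the bench, 2 mm lower than the riser's deck; a lip slopes down 5 mm at each end, to 56 mm from the centre, then comes an open gap of 24 mm to the riser. A box pushed high up can nose down into the gap: push it low. Its axes are the station's.
- gate (a joint): Travel of the yellow sliding gate (bar 125 x 10 x 22 mm standing across the pan end of the riser's deck, 87 mm from the pan's centre along the station's y): 0 = closed, 0.125 m = fully open, pushed to the back along the station's +x. It stays where it is left; friction about 2 N.
- gate_knob (a point): Middle of the upright black knob on the front end of the gate (16 mm diameter, 28 mm tall, its top 140 mm above the bench, the gate bar's top 108 mm above the bench); its axes are the station's, moves with the gate.
- record (a joint): Travel of the balance's green round push button (32 mm diameter): 0 = up, 0.006 m = right down. Sprung, 5 N at the bottom.
- record_top (a point): Centre of the green button's top face, on the balance's housing near its right end; pressed straight down.
- blue_mid (a point): Centre, half-way up, of the loose white reagent bottle with a blue cap that stands on the pan: 105 mm tall, body 56 mm in diameter up to 70 mm above its foot, cap 37 mm in diameter; 0.2 kg. z is its axis.
- stand_free_top (a point): Centre of the top of the empty grey bottle stand, fixed: a disc 46 mm in diameter on a stem, 60 mm above the bench, on a foot 84 mm in diameter.
- amber_bottle: Amber bottle with a white cap, 57 mm in diameter, 114 mm tall, standing on the other grey stand (same shape); leave it alone. Origin at the centre of its foot.
- tips_mid (a point): Centre, half-way up, of the loose pipette-tip box (green base, clear lid that stays shut) on the riser: 72 mm tall, 118 mm long (its y axis), body 68 mm wide (its x axis; trim up to 76 mm), about 0.35 kg, upright flat sides. z is up.
Not all that is in view belongs to the job. Leave any purple look-alike of the part that bears blue_mid alone. What is shaped like the part that bears stand_free_top but turquoise is not meant.

How it is judged:
On the way, in this order (a step that is already met when the one before it is completed fails the run):
1. the blue-capped bottle stands upright and released, centred on the empty stand (horizontal distance between blue_mid and stand_free_top below 0.013 m and z of blue_mid in the frame of stand_free_top between 0.047 and 0.058 m and angle between blue_mid's own z axis and vertical below 0.06 rad and contact force between the fingers and blue_bottle below 0.3 N), for 0.2 s.
2. the gate is pushed fully open (value of joint gate above 0.113 m), for 0.1 s.
3. the tip box rests level, square and centred on the pan, released (x of tips_mid in the frame of pan_top between -0.015 and 0.015 m and y of tips_mid in the frame of pan_top between -0.015 and 0.015 m and z of tips_mid in the frame of pan_top between 0.031 and 0.041 m and angle between the y axis of tips_mid and the y axis of pan_top, either way round below 0.15 rad and angle between tips_mid's own z axis and vertical below 0.05 rad and contact force between the fingers and tips below 0.3 N), for 0.2 s.
4. the green button is pressed right down (value of joint record above 0.0045 m), for 0.05 s.
At the end, for the whole second after the job is handed in: Blue-capped bottle upright on the free stand, within 13 mm of its centre; gate open over 113 mm; tip box level on the pan, centre within 15 mm along and across, length within 0.15 rad, so clear of the riser; button pressed over 4.5 mm after that, and up again (horizontal distance between blue_mid and stand_free_top below 0.013 m and z of blue_mid in the frame of stand_free_top between 0.047 and 0.058 m and angle between blue_mid's own z axis and vertical below 0.06 rad and value of joint gate above 0.113 m and x of tips_mid in the frame of pan_top between -0.015 and 0.015 m and y of tips_mid in the frame of pan_top between -0.015 and 0.015 m and z of tips_mid in the frame of pan_top between 0.031 and 0.041 m and angle between the y axis of tips_mid and the y axis of pan_top, either way round below 0.15 rad and angle between tips_mid's own z axis and vertical below 0.05 rad and value of joint record below 0.002 m); the robot touches nothing.
It fails at once if the amber bottle is shifted by more than 15 mm or tipped (distance of amber_bottle from where it was at the start of the episode above 0.015 m or angle between amber_bottle's own z axis and vertical above 0.3 rad).
It fails at once if the tip box is tipped or falls (angle between tips_mid's own z axis and vertical above 0.5 rad or height (world z) of tips_mid below 0.09 m).
It fails at once if the blue-capped bottle is tipped over (angle between blue_mid's own z axis and vertical above 0.7 rad).
It also fails if it takes over 72 s, if anything falls off the work surface, if the arm or the gripper's body presses on something with over 40 N, if the wrist force passes 120 N, or if a joint passes its speed limit or range.

## Working session

There is one attempt and no reset: what is moved stays moved. The work goes in short steps, Python scripts to look and compute and a tool call to move; the robot and the scene stay as the last step left them, time stands still between calls to the robot, and variables do not carry over. Pictures are saved under pics/ and viewed, and the job is handed in when it is done.

Besides the shell and the picture viewer there is one more tool, called after "Request:" as name(argument=value, ...), one argument or row to a line, values as JSON. jog_arm: Moves the arm, as the interface text tells. Its arguments: {"type":"object","properties":{"commands":{"type":"array","items":{"type":"object","properties":{"dx":{"type":"number"},"dy":{"type":"number"},"dz":{"type":"number"},"wx":{"type":"number"},"wy":{"type":"number"},"wz":{"type":"number"}}}},"gripper":{"type":"number"},"squeeze":{"type":"number"}},"required":["commands"]}

```bash
mkdir -p pics; ls; python3 - <<'E'
from workcell import sensors, imaging
import cv2
print(sensors.sense())
for n in ("scene","top"):
    d=imaging.get_image(n); cv2.imwrite(f"pics/{n}0.png",d["pixels"][:,:,::-1]); print(n,d["mtx"],d["R"],d["t"])
E
```

```text
pics
{'t': 0.0, 'joint_positions': array([-1.37221411,  0.33388235,  0.03990286,  1.46623553, -0.01341105,
        1.34328444, -0.05851143]), 'qd': array([ 0.0011675 , -0.00045969, -0.00045546,  0.00043605,  0.00115456,
        0.00046655, -0.0007014 ]), 'joint_efforts': array([-4.57660099e-04, -6.58535957e+01,  1.36513587e+00, -4.05565131e+01,
        1.66986109e-02,  1.24156722e-02, -7.30430406e-05]), 'tool_pos': array([0.19068411, 0.62122782, 0.40385739]), 'eef_rot': array([-4.66100309e-01, -3.10669504e+00,  2.41597732e-03]), 'wrist_force': array([-0.2400408 ,  0.23014352,  0.38850594]), 'ft_torque': array([ 0.01310979, -0.03439856,  0.0137508 ]), 'finger_gap': 0.08568143799506853}
scene [[434.25362317   0.         259.39484962]
 [  0.         434.25362317 189.65073131]
 [  0.           0.           1.        ]] [[ 0.83523005 -0.54988038 -0.00472631]
 [-0.37135195 -0.55767711 -0.74235704]
 [ 0.40557181  0.62179403 -0.66998783]] [-0.38857768  0.3105879   1.16185181]
top [[383.82576595   0.         257.09298583]
 [  0.         383.82576595 193.25509812]
 [  0.           0.           1.        ]] [[ 0.01269519 -0.99974051  0.01891411]
 [-0.99573491 -0.01436851 -0.09113472]
 [ 0.09138284 -0.01767647 -0.99565894]] [0.04443423 0.50779122 1.07035403]
```

View pics/scene0.png

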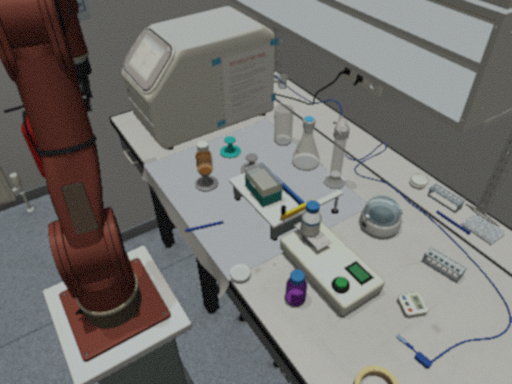

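View pics/top0.png

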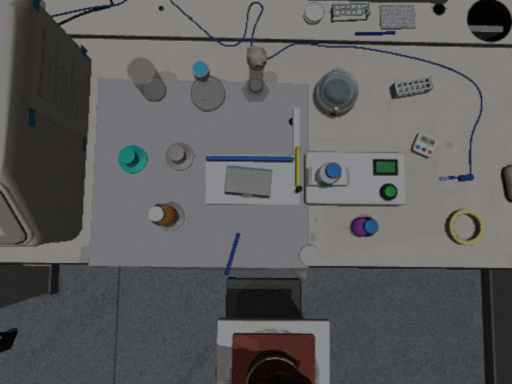

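The blue-capped bottle stands on the pan at top (330,173). There is a purple look-alike at (365,227), which I leave alone. Stand candidates are grey at (180,155) and turquoise at (132,158). The grey one fits and the amber bottle is on the other stand at (163,215). I'll enlarge to confirm.

```bash
cat > h.py <<'E'
import numpy as np, cv2
from workcell import sensors, imaging
def proj(d,P):
    P=np.atleast_2d(P); c=P@d["R"].T+d["t"]; p=c@d["mtx"].T; return p[:,:2]/p[:,2:]
def back(d,uv,z):
    r=d["R"].T@np.linalg.inv(d["mtx"])@np.array([uv[0],uv[1],1.]); o=-d["R"].T@d["t"]
    return o+r*(z-o[2])/r[2]
def crop(d,x0,y0,x1,y1,s,name,pts=None):
    im=d["pixels"][y0:y1,x0:x1,::-1]; im=cv2.resize(im,None,fx=s,fy=s,interpolation=cv2.INTER_CUBIC)
    for p,c in (pts or []):
        q=((np.array(p)-[x0,y0]+.5)*s-.5); cv2.circle(im,tuple(int(v) for v in q.round()),2,c,-1)
    cv2.imwrite(name,im)
E
python3 - <<'E'
from h import *
d=imaging.get_image("top"); np.save("top0.npy",d,allow_pickle=True)
crop(d,110,120,410,250,2.6,"pics/topc.png")
crop(d,280,130,410,220,6,"pics/topc2.png")
crop(d,110,130,310,230,4,"pics/topc3.png")
d=imaging.get_image("scene"); np.save("scene0.npy",d,allow_pickle=True)
crop(d,180,120,400,320,3,"pics/scc.png")
E
```

```text
(no output)
```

View pics/topc2.png

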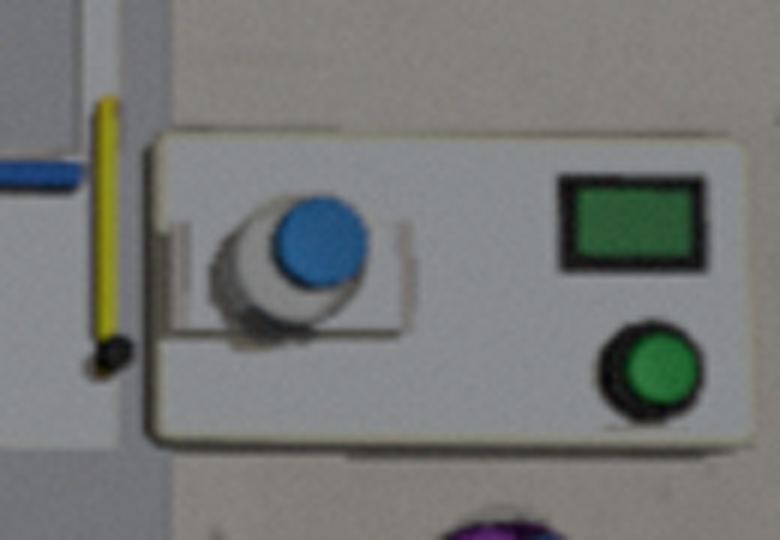

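View pics/topc3.png

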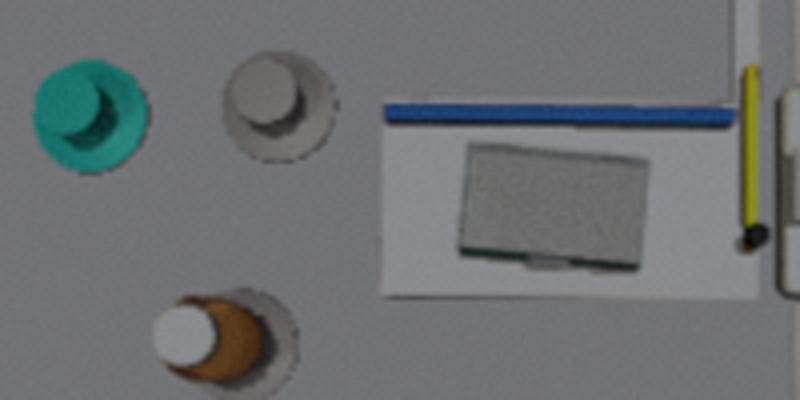

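View pics/scc.png

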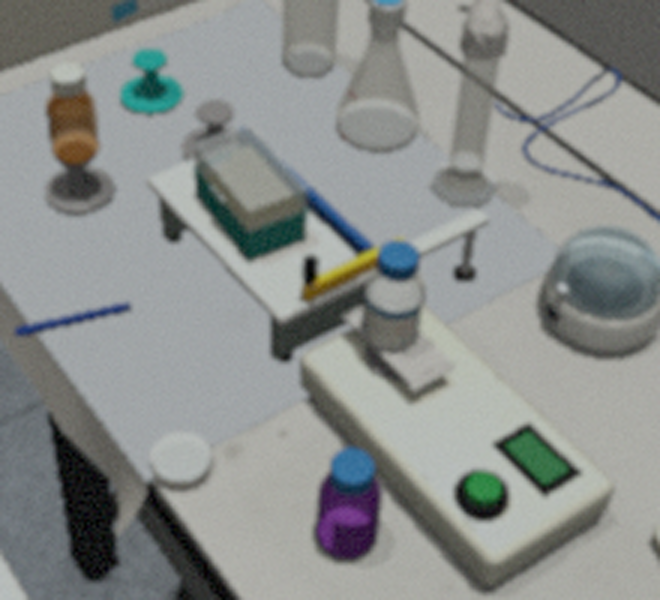

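```bash
cat > est.py <<'E'
from h import *
from scipy.optimize import least_squares
T=np.load("top0.npy",allow_pickle=True).item(); S=np.load("scene0.npy",allow_pickle=True).item()
def px(p,s,o): return (np.array(p)+.5)/s-.5+np.array(o)
c3=lambda *p:px(p,4,(110,130)); c2=lambda *p:px(p,6,(280,130)); sc=lambda *p:px(p,3,(180,120))
obs=[(T,(-80,335,85),c3(383,297)),(T,(-80,80,85),c3(758,298)),(T,(36,97,105),c3(735,124)),(T,(36,335,105),c3(385,121)),
 (T,(-75,-225,50),c2(752,446)),(T,(75,-225,54),c2(748,136)),
 (S,(-80,335,85),sc(150,182)),(S,(-80,80,85),sc(276,320)) ]
def w(p,q):
    c,s=np.cos(p[2]),np.sin(p[2]); q=np.atleast_2d(q)/1000.
    return np.c_[p[0]+c*q[:,0]-s*q[:,1],p[1]+s*q[:,0]+c*q[:,1],q[:,2]]
if __name__=="__main__":
    f=lambda p:np.concatenate([proj(d,w(p,q))[0]-o for d,q,o in obs])
    r=least_squares(f,[.6,-.1,0.],loss="soft_l1"); p=r.x; print(p,f(p).reshape(-1,2).round(1))
    np.save("st.npy",p)
    inv=lambda X:(np.array([[np.cos(p[2]),np.sin(p[2])],[-np.sin(p[2]),np.cos(p[2])]])@(np.array(X)[:2]-p[:2])*1000).round(1)
    b=back(T,c2(322,242),.188); print("cap",b,inv(b),proj(S,b),sc(398,256))
    s=back(T,c3(265,90),.06); print("stand",s,proj(S,s),sc(215,112))
    s=back(T,c3(186,336),.174); print("amber",s, "purple",back(T,(371,226),.105))
    for z in (.06,.064,.068,.072,.076):
        s=back(T,c2(663,368),z); print("but",z,s,inv(s),proj(S,s),sc(485,487))
    C=[back(T,c3(*q),.157) for q in ((470,145),(649,160),(639,264),(460,247))]
    for c in C: print("box",c,inv(c))
    m=np.mean(C,0); print(m,inv(m))
    s=back(T,c2(117,350),.14); print("knob",s,inv(s))
    print("pan corners", inv(back(T,c2(188,330),.083)),inv(back(T,c2(402,330),.083)))
    pts=[(proj(T,w(p,q))[0],(0,0,255)) for q in [(25,48,83),(25,-48,83),(-25,48,83),(-25,-48,83),(-75,-225,54),(75,-225,54),(75,60,54),(-75,60,54),(-80,80,85),(36,97,105)]]
    crop(T,280,130,410,220,6,"pics/ov.png",pts)
    pts=[(proj(S,w(p,q))[0],(0,0,255)) for q in [(25,48,83),(25,-48,83),(-25,48,83),(-25,-48,83),(-75,-225,54),(75,-225,54),(75,60,54),(-75,60,54),(-80,80,85),(36,97,105)]]
    crop(S,180,120,400,320,3,"pics/ov2.png",pts)
E
python3 est.py
```

```text
[ 0.55266539 -0.14065441  0.00532109] [[-1.4  0. ]
 [ 0.1  0.6]
 [ 0.3 -0. ]
 [-1.9 -0.2]
 [ 1.8  0.7]
 [ 1.5 -0.9]
 [-1.6 -1.6]
 [ 1.2 -0. ]]
cap [ 0.55179739 -0.13073699  0.188     ] [-0.8  9.9] [[312.20313874 204.03110581]] [312.33333333 205.        ]
stand [0.61473721 0.27813933 0.06      ] [[251.41877472 156.64420516]] [251.33333333 157.        ]
amber [0.44005636 0.29857023 0.174     ] purple [ 0.4175368  -0.24758646  0.105     ]
but 0.06 [ 0.51554629 -0.31639357  0.06      ] [ -38.1 -175.5] [[342.00062535 285.78397555]] [341.33333333 282.        ]
but 0.064 [ 0.51513418 -0.31492077  0.064     ] [ -38.5 -174.1] [[341.69160784 284.55258065]] [341.33333333 282.        ]
but 0.068 [ 0.51472207 -0.31344796  0.068     ] [ -38.9 -172.6] [[341.38153416 283.31697709]] [341.33333333 282.        ]
but 0.072 [ 0.51430996 -0.31197516  0.072     ] [ -39.3 -171.1] [[341.0703989  282.07714326]] [341.33333333 282.        ]
but 0.076 [ 0.51389785 -0.31050236  0.076     ] [ -39.7 -169.6] [[340.7581966 280.8330574]] [341.33333333 282.        ]
box [0.56272545 0.12978241 0.157     ] [ 11.5 270.4]
box [0.55497708 0.01731078 0.157     ] [  3.2 158. ]
box [0.48932301 0.02295572 0.157     ] [-62.5 163.9]
box [0.49836133 0.13473508 0.157     ] [-52.8 275.7]
[0.52634672 0.076196   0.157     ] [-25.2 217. ]
knob [ 0.51159475 -0.05350163  0.14      ] [-40.6  87.4]
pan corners [-25.2  48. ] [-24.2 -48.9]
```

```bash
sleep 1
```

```text
(no output)
```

View pics/ov.png

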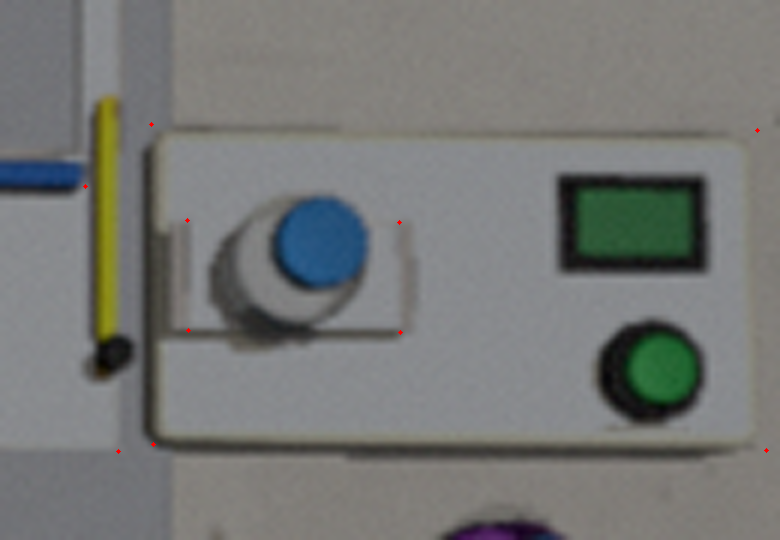

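View pics/ov2.png

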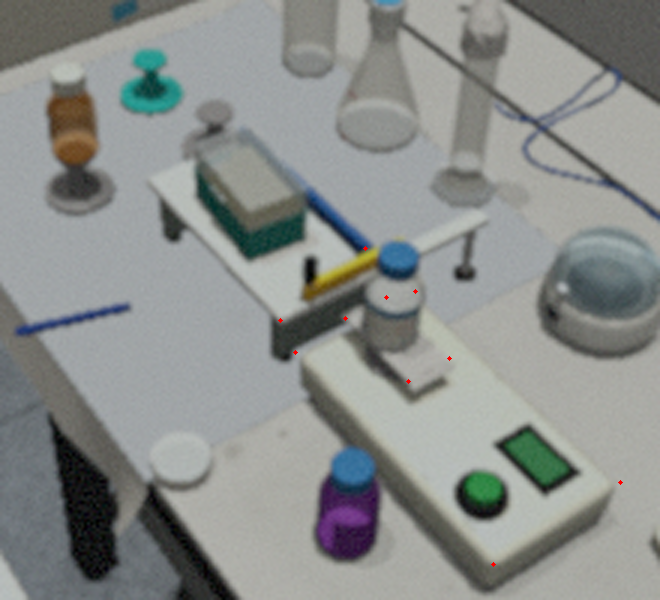

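Request:
jog_arm(
  commands=[
    {"dx": 0.026,"dy": -0.044,"wz": -4},
    {"dx": 0.052,"dy": -0.088,"wz": -8},
    {"dx": 0.078,"dy": -0.131,"wz": -12},
    {"dx": 0.105,"dy": -0.175,"wz": -16},
    {"dx": 0.131,"dy": -0.219,"wz": -20},
    {"dx": 0.158,"dy": -0.263,"wz": -24},
    {"dx": 0.184,"dy": -0.306,"wz": -28},
    {"dx": 0.21,"dy": -0.35,"wz": -32},
  ],
  gripper=1,
)

```text
schema error: expected keys dx, dy, dz, wx, wy, wz
```

```bash
python3 - <<'E'
from h import *
S=np.load("scene0.npy",allow_pickle=True).item()
crop(S,235,155,325,220,8,"pics/boxc.png")
E
```

```text
(no output)
```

View pics/boxc.png

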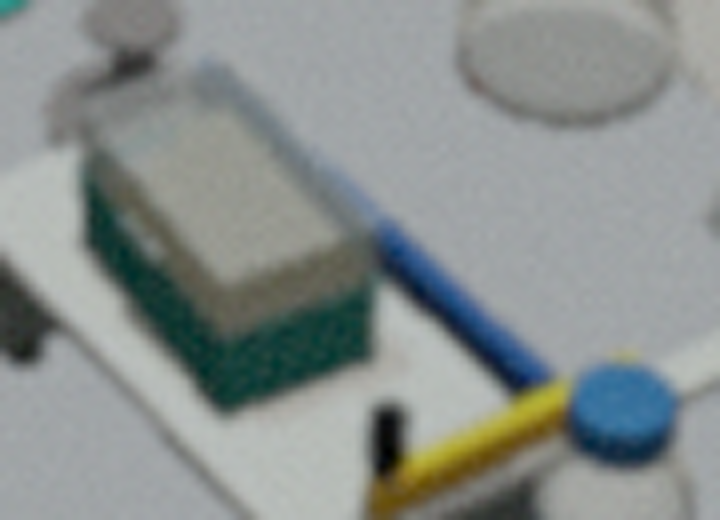

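Request:
jog_arm(
  commands=[
    {"dx": 0.026,"dy": -0.044,"dz": 0,"wx": 0,"wy": 0,"wz": -4},
    {"dx": 0.052,"dy": -0.088,"dz": 0,"wx": 0,"wy": 0,"wz": -8},
    {"dx": 0.078,"dy": -0.131,"dz": 0,"wx": 0,"wy": 0,"wz": -12},
    {"dx": 0.105,"dy": -0.175,"dz": 0,"wx": 0,"wy": 0,"wz": -16},
    {"dx": 0.131,"dy": -0.219,"dz": 0,"wx": 0,"wy": 0,"wz": -20},
    {"dx": 0.158,"dy": -0.263,"dz": 0,"wx": 0,"wy": 0,"wz": -24},
    {"dx": 0.184,"dy": -0.306,"dz": 0,"wx": 0,"wy": 0,"wz": -28},
    {"dx": 0.21,"dy": -0.35,"dz": 0,"wx": 0,"wy": 0,"wz": -32},
  ],
  gripper=1,
)

```text
t: 1.2
tool_pos: [0.4013, 0.2697, 0.4042]
eef_rot: [-1.307, -2.856, 0.001]
wrist_force: [0.4, 0.6, -0.7]
finger_gap: 0.0851
```

Request:
jog_arm(
  commands=[
    {"dx": 0.023,"dy": -0.05,"dz": 0,"wx": 0,"wy": 0,"wz": -5},
    {"dx": 0.046,"dy": -0.1,"dz": 0,"wx": 0,"wy": 0,"wz": -10},
    {"dx": 0.069,"dy": -0.15,"dz": 0,"wx": 0,"wy": 0,"wz": -15},
    {"dx": 0.092,"dy": -0.2,"dz": 0,"wx": 0,"wy": 0,"wz": -20},
    {"dx": 0.11,"dy": -0.25,"dz": 0,"wx": 0,"wy": 0,"wz": -25},
    {"dx": 0.128,"dy": -0.3,"dz": 0,"wx": 0,"wy": 0,"wz": -30},
    {"dx": 0.14,"dy": -0.35,"dz": 0,"wx": 0,"wy": 0,"wz": -35},
    {"dx": 0.151,"dy": -0.4,"dz": 0,"wx": 0,"wy": 0,"wz": -40.5},
  ],
)

```text
t: 2.2
tool_pos: [0.5525, -0.1318, 0.4043]
eef_rot: [-2.218, -2.224, 0.0]
wrist_force: [0.8, 1.1, -0.5]
finger_gap: 0.0852
```

```bash
python3 - <<'E'
from h import *
from est import *
T=imaging.get_image("scene"); crop(T,180,60,400,260,3,"pics/a1.png")
print(sensors.sense()["tool_pos"],sensors.sense()["eef_rot"],sensors.sense()["joint_positions"])
E
```

```text
[ 0.5520095  -0.1387546   0.40460228] [ 2.2290726   2.20965347 -0.00317024] [-0.52248146  0.20250834  0.79866992  1.69934368 -0.14672753  1.30123501
  0.29623735]
```

View pics/a1.png

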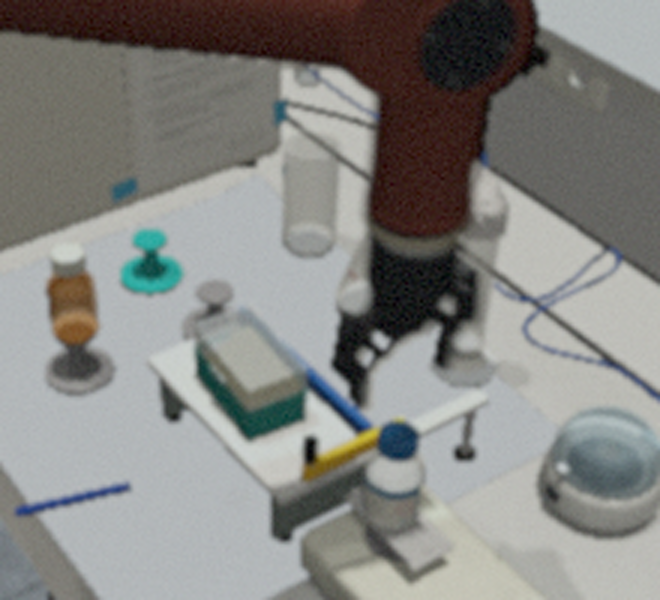

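Request:
jog_arm(
  commands=[
    {"dx": 0,"dy": 0.008,"dz": 0,"wx": 0,"wy": 0,"wz": 0},
    {"dx": 0,"dy": 0.008,"dz": -0.025,"wx": 0,"wy": 0,"wz": 0},
    {"dx": 0,"dy": 0.008,"dz": -0.05,"wx": 0,"wy": 0,"wz": 0},
    {"dx": 0,"dy": 0.008,"dz": -0.075,"wx": 0,"wy": 0,"wz": 0},
    {"dx": 0,"dy": 0.008,"dz": -0.095,"wx": 0,"wy": 0,"wz": 0},
    {"dx": 0,"dy": 0.008,"dz": -0.105,"wx": 0,"wy": 0,"wz": 0},
    {"dx": 0,"dy": 0.008,"dz": -0.108,"wx": 0,"wy": 0,"wz": 0},
    {"dx": 0,"dy": 0.008,"dz": -0.108,"wx": 0,"wy": 0,"wz": 0},
  ],
)

```text
t: 3.25
tool_pos: [0.5522, -0.1305, 0.2971]
eef_rot: [2.228, 2.21, -0.002]
wrist_force: [1.0, -0.1, -0.6]
finger_gap: 0.0855
```

```bash
python3 - <<'E'
from h import *
T=imaging.get_image("scene"); crop(T,250,120,370,220,6,"pics/a2.png")
T=imaging.get_image("top"); crop(T,250,130,370,220,6,"pics/a2t.png")
s=sensors.sense(); print(s["tool_pos"],s["eef_rot"],s["wrist_force"])
E
```

```text
[ 0.55226382 -0.13073249  0.29732679] [ 2.22832484e+00  2.20938025e+00 -1.85363705e-03] [-0.19943866  0.15519108 -0.06030643]
```

View pics/a2.png

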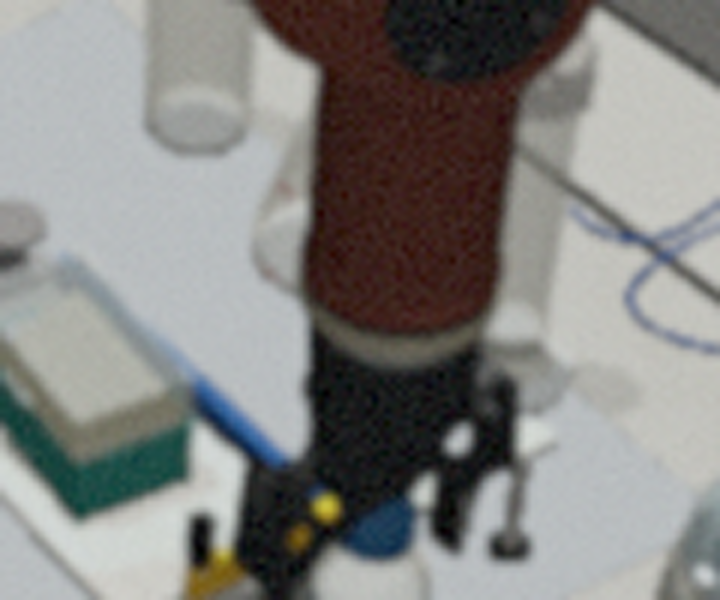

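View pics/a2t.png

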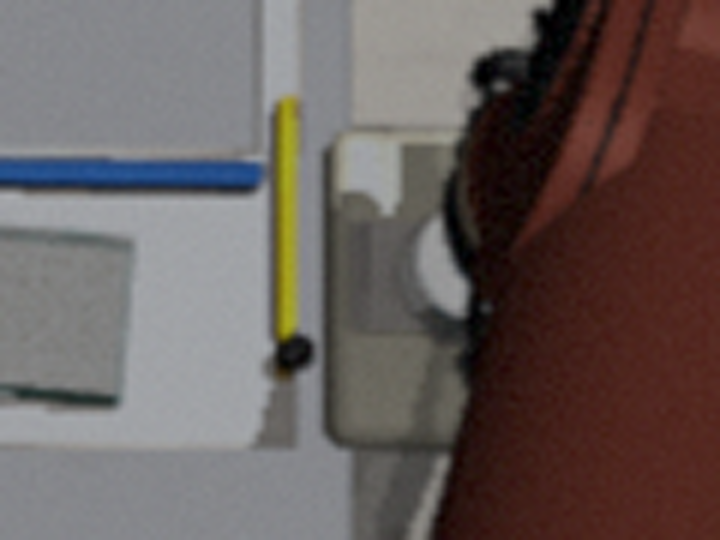

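Straddling the bottle (cap between the fingers near (385,525) in the scene crop). Close.

Request:
jog_arm(
  commands=[
    {"dx": 0,"dy": 0,"dz": 0,"wx": 0,"wy": 0,"wz": 0},
    {"dx": 0,"dy": 0,"dz": 0,"wx": 0,"wy": 0,"wz": 0},
    {"dx": 0,"dy": 0,"dz": 0,"wx": 0,"wy": 0,"wz": 0},
    {"dx": 0,"dy": 0,"dz": 0,"wx": 0,"wy": 0,"wz": 0},
    {"dx": 0,"dy": 0,"dz": 0,"wx": 0,"wy": 0,"wz": 0},
    {"dx": 0,"dy": 0,"dz": 0,"wx": 0,"wy": 0,"wz": 0},
  ],
  gripper=0,
  squeeze=35,
)

```text
t: 4.1
tool_pos: [0.5525, -0.1308, 0.2979]
eef_rot: [2.228, 2.209, -0.001]
wrist_force: [-2.3, 0.7, 5.6]
finger_gap: 0.0552
```

Request:
jog_arm(
  commands=[
    {"dx": 0,"dy": 0,"dz": 0.01,"wx": 0,"wy": 0,"wz": 0},
    {"dx": 0,"dy": 0,"dz": 0.03,"wx": 0,"wy": 0,"wz": 0},
    {"dx": 0,"dy": 0,"dz": 0.06,"wx": 0,"wy": 0,"wz": 0},
    {"dx": 0,"dy": 0,"dz": 0.09,"wx": 0,"wy": 0,"wz": 0},
    {"dx": 0,"dy": 0,"dz": 0.12,"wx": 0,"wy": 0,"wz": 0},
    {"dx": 0.002,"dy": 0.015,"dz": 0.13,"wx": 0,"wy": 0,"wz": 0},
    {"dx": 0.006,"dy": 0.04,"dz": 0.13,"wx": 0,"wy": 0,"wz": 0},
    {"dx": 0.012,"dy": 0.08,"dz": 0.13,"wx": 0,"wy": 0,"wz": 0},
  ],
)

```text
t: 5.1
tool_pos: [0.5642, -0.05, 0.4274]
eef_rot: [2.23, 2.207, -0.001]
wrist_force: [-0.0, 0.2, -1.3]
finger_gap: 0.055
```

```bash
python3 - <<'E'
from h import *
T=imaging.get_image("scene"); crop(T,200,80,400,230,4,"pics/a3.png")
s=sensors.sense(); print(s["tool_pos"],s["eef_rot"],s["wrist_force"],s["finger_gap"])
E
```

```text
[ 0.56530765 -0.04253652  0.42682739] [2.22325140e+00 2.21797287e+00 7.76291493e-04] [ 1.58202922  6.84173118 -2.22933194] 0.05488892340221518
```

View pics/a3.png

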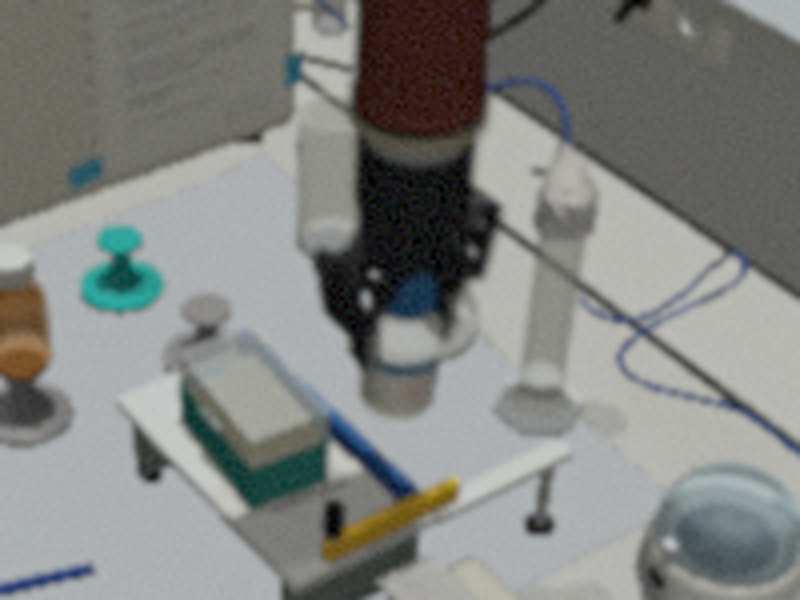

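Request:
jog_arm(
  commands=[
    {"dx": 0.008,"dy": 0.046,"dz": 0,"wx": 0,"wy": 0,"wz": 0},
    {"dx": 0.016,"dy": 0.092,"dz": 0,"wx": 0,"wy": 0,"wz": 0},
    {"dx": 0.024,"dy": 0.138,"dz": 0,"wx": 0,"wy": 0,"wz": 0},
    {"dx": 0.032,"dy": 0.184,"dz": 0,"wx": 0,"wy": 0,"wz": 0},
    {"dx": 0.04,"dy": 0.23,"dz": 0,"wx": 0,"wy": 0,"wz": 0},
    {"dx": 0.046,"dy": 0.276,"dz": 0,"wx": 0,"wy": 0,"wz": 0},
    {"dx": 0.05,"dy": 0.31,"dz": 0,"wx": 0,"wy": 0,"wz": 0},
    {"dx": 0.05,"dy": 0.3206,"dz": 0,"wx": 0,"wy": 0,"wz": 0},
  ],
)

```text
t: 6.15
tool_pos: [0.6142, 0.2823, 0.4249]
eef_rot: [-2.219, -2.224, 0.003]
wrist_force: [0.2, -0.7, -3.2]
finger_gap: 0.0548
```

Request:
jog_arm(
  commands=[
    {"dx": 0,"dy": 0,"dz": 0,"wx": 0,"wy": 0,"wz": 0},
    {"dx": 0,"dy": 0,"dz": 0,"wx": 0,"wy": 0,"wz": 0},
  ],
)

```text
t: 6.4
tool_pos: [0.6141, 0.2814, 0.4245]
eef_rot: [-2.22, -2.223, 0.004]
wrist_force: [-0.2, -0.5, -2.2]
finger_gap: 0.0548
```

Request:
jog_arm(
  commands=[
    {"dx": 0.0006,"dy": -0.003,"dz": -0.03,"wx": 0,"wy": 0,"wz": 0},
    {"dx": 0.0006,"dy": -0.003,"dz": -0.06,"wx": 0,"wy": 0,"wz": 0},
    {"dx": 0.0006,"dy": -0.003,"dz": -0.09,"wx": 0,"wy": 0,"wz": 0},
    {"dx": 0.0006,"dy": -0.003,"dz": -0.115,"wx": 0,"wy": 0,"wz": 0},
    {"dx": 0.0006,"dy": -0.003,"dz": -0.13,"wx": 0,"wy": 0,"wz": 0},
    {"dx": 0.0006,"dy": -0.003,"dz": -0.136,"wx": 0,"wy": 0,"wz": 0},
    {"dx": 0.0006,"dy": -0.003,"dz": -0.138,"wx": 0,"wy": 0,"wz": 0},
    {"dx": 0.0006,"dy": -0.003,"dz": -0.138,"wx": 0,"wy": 0,"wz": 0},
  ],
)

```text
t: 7.4
tool_pos: [0.6149, 0.2784, 0.2873]
eef_rot: [-2.22, -2.223, 0.002]
wrist_force: [-0.3, -0.1, -2.0]
finger_gap: 0.0552
```

```bash
python3 - <<'E'
from h import *
T=imaging.get_image("scene"); crop(T,200,80,310,190,5,"pics/a4.png")
T=imaging.get_image("top"); crop(T,110,110,240,210,6,"pics/a4t.png")
s=sensors.sense(); print(s["tool_pos"],s["eef_rot"],s["wrist_force"],s["finger_gap"])
E
```

```text
[0.61490062 0.2785062  0.28731247] [-2.21987756e+00 -2.22299852e+00  2.17470474e-03] [-0.19080116  0.53173216 -1.76281075] 0.05493773292858675
```

View pics/a4.png

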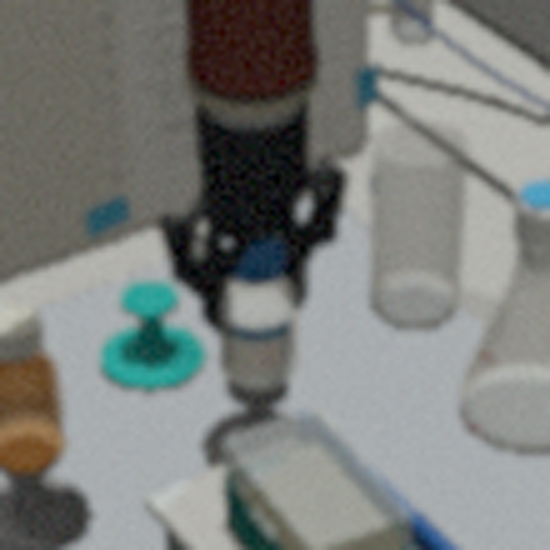

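View pics/a4t.png

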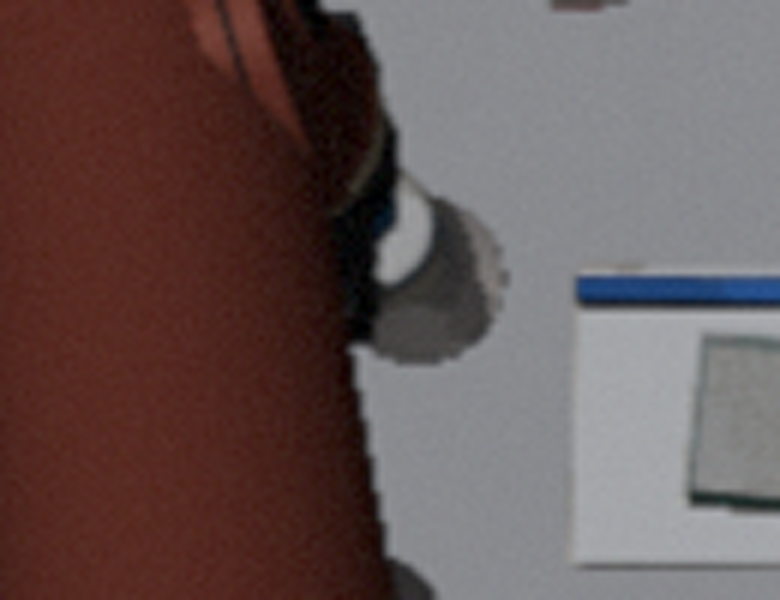

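The bottle hangs just above the stand, with its foot at (255,390) and the stand stem at (258,410) in the scene crop. Lower it.

Request:
jog_arm(
  commands=[
    {"dx": 0,"dy": 0,"dz": -0.004,"wx": 0,"wy": 0,"wz": 0},
    {"dx": 0,"dy": 0,"dz": -0.008,"wx": 0,"wy": 0,"wz": 0},
    {"dx": 0,"dy": 0,"dz": -0.01,"wx": 0,"wy": 0,"wz": 0},
    {"dx": 0,"dy": 0,"dz": -0.011,"wx": 0,"wy": 0,"wz": 0},
    {"dx": 0,"dy": 0,"dz": -0.011,"wx": 0,"wy": 0,"wz": 0},
  ],
)

```text
t: 8.12
tool_pos: [0.6149, 0.2785, 0.2762]
eef_rot: [-2.22, -2.223, 0.002]
wrist_force: [-0.1, 0.4, -2.4]
finger_gap: 0.0553
```

Request:
jog_arm(
  commands=[
    {"dx": 0,"dy": 0,"dz": -0.0005,"wx": 0,"wy": 0,"wz": 0},
    {"dx": 0,"dy": 0,"dz": -0.001,"wx": 0,"wy": 0,"wz": 0},
    {"dx": 0,"dy": 0,"dz": -0.0015,"wx": 0,"wy": 0,"wz": 0},
    {"dx": 0,"dy": 0,"dz": -0.0015,"wx": 0,"wy": 0,"wz": 0},
  ],
)

```text
t: 8.62
tool_pos: [0.6149, 0.2785, 0.2751]
eef_rot: [-2.22, -2.223, 0.002]
wrist_force: [-1.7, -0.1, 2.0]
finger_gap: 0.0546
```

Request:
jog_arm(
  commands=[
    {"dx": 0,"dy": 0,"dz": 0,"wx": 0,"wy": 0,"wz": 0},
    {"dx": 0,"dy": 0,"dz": 0,"wx": 0,"wy": 0,"wz": 0},
    {"dx": 0,"dy": 0,"dz": 0,"wx": 0,"wy": 0,"wz": 0},
    {"dx": 0,"dy": 0,"dz": 0,"wx": 0,"wy": 0,"wz": 0},
  ],
  gripper=1,
)

```text
t: 9.12
tool_pos: [0.615, 0.2785, 0.2751]
eef_rot: [-2.22, -2.223, 0.002]
wrist_force: [-0.4, -0.0, -0.3]
finger_gap: 0.0852
```

Request:
jog_arm(
  commands=[
    {"dx": 0,"dy": 0,"dz": 0.015,"wx": 0,"wy": 0,"wz": 0},
    {"dx": 0,"dy": 0,"dz": 0.04,"wx": 0,"wy": 0,"wz": 0},
    {"dx": 0,"dy": 0,"dz": 0.07,"wx": 0,"wy": 0,"wz": 0},
    {"dx": 0,"dy": 0,"dz": 0.1,"wx": 0,"wy": 0,"wz": 0},
    {"dx": 0,"dy": 0,"dz": 0.13,"wx": 0,"wy": 0,"wz": 0},
    {"dx": -0.01,"dy": -0.04,"dz": 0.13,"wx": 0,"wy": 0,"wz": 0},
    {"dx": -0.025,"dy": -0.085,"dz": 0.13,"wx": 0,"wy": 0,"wz": 0},
    {"dx": -0.04,"dy": -0.13,"dz": 0.13,"wx": 0,"wy": 0,"wz": 0},
  ],
)

```text
t: 10.12
tool_pos: [0.5745, 0.1469, 0.4063]
eef_rot: [2.22, 2.222, -0.0]
wrist_force: [0.8, -0.6, -0.2]
finger_gap: 0.0855
```

```bash
python3 - <<'E'
from h import *
S=imaging.get_image("scene"); crop(S,200,80,310,190,5,"pics/a5.png")
T=imaging.get_image("top"); crop(T,110,110,240,210,6,"pics/a5t.png",[(proj(T,[[.6147,.2781,.165]])[0],(0,0,255))])
s=sensors.sense(); print(s["tool_pos"],s["eef_rot"],s["wrist_force"],s["finger_gap"])
E
```

```text
[0.57450319 0.14199747 0.40708964] [ 2.22780674e+00  2.21385026e+00 -7.80662208e-05] [ 0.58406841 -0.63275512  0.1989918 ] 0.08540680297390008
```

View pics/a5.png

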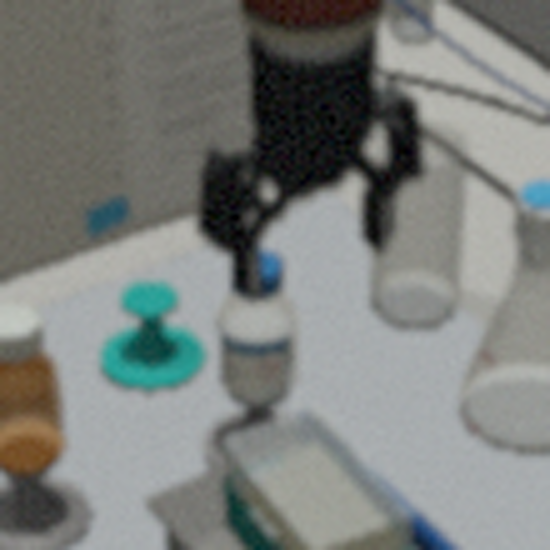

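View pics/a5t.png

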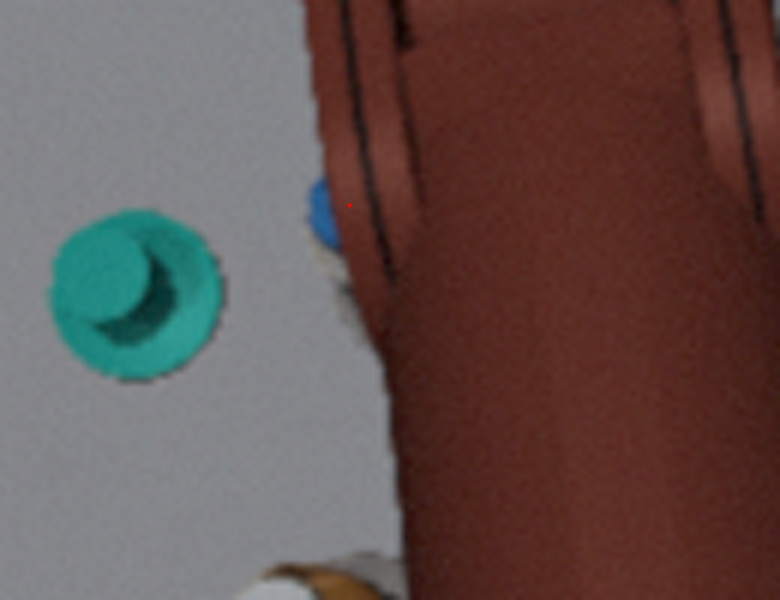

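Request:
jog_arm(
  commands=[
    {"dx": -0.024,"dy": -0.039,"dz": 0,"wx": 0,"wy": 0,"wz": 0},
    {"dx": -0.048,"dy": -0.078,"dz": 0,"wx": 0,"wy": 0,"wz": 0},
    {"dx": -0.072,"dy": -0.117,"dz": 0,"wx": 0,"wy": 0,"wz": 0},
    {"dx": -0.096,"dy": -0.156,"dz": 0,"wx": 0,"wy": 0,"wz": 0.3},
    {"dx": -0.112,"dy": -0.18,"dz": 0,"wx": 0,"wy": 0,"wz": 0.6},
    {"dx": -0.12,"dy": -0.1955,"dz": 0,"wx": 0,"wy": 0,"wz": 0.6},
    {"dx": -0.12,"dy": -0.1955,"dz": 0,"wx": 0,"wy": 0,"wz": 0.6},
    {"dx": -0.12,"dy": -0.1955,"dz": -0.02,"wx": 0,"wy": 0,"wz": 0.6},
  ],
  gripper=0,
)

```text
t: 11.22
tool_pos: [0.4557, -0.0524, 0.3881]
eef_rot: [2.214, 2.225, 0.004]
wrist_force: [-0.2, -0.3, -0.5]
finger_gap: 0.0002
```

```bash
python3 - <<'E'
from h import *
T=imaging.get_image("top"); crop(T,110,120,310,240,4,"pics/a6t.png",[(proj(T,[[.6147,.2781,.165]])[0],(0,0,255))])
np.save("top1.npy",T)
s=sensors.sense(); print(s["tool_pos"],s["eef_rot"],s["wrist_force"],s["finger_gap"])
E
```

```text
[ 0.4546958  -0.05212328  0.38502418] [ 2.21491798e+00  2.22756413e+00 -2.05643075e-03] [-1.42099219  0.80038371 -3.33062128] 0.00017722916992279564
```

View pics/a6t.png

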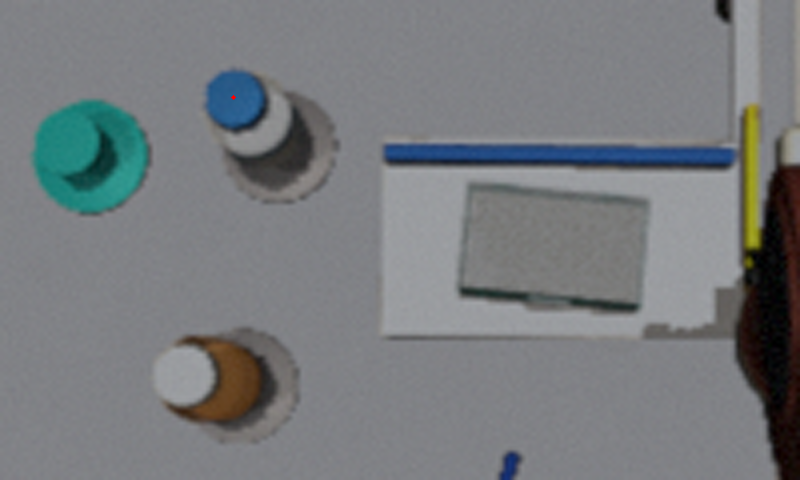

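The blue cap centre is at (235,98), on the red mark for the stand centre, so the bottle is centred and upright. Next I descend in front of the knob.

Request:
jog_arm(
  commands=[
    {"dx": -0.002,"dy": -0.001,"dz": -0.03,"wx": 0,"wy": 0,"wz": 0},
    {"dx": -0.002,"dy": -0.001,"dz": -0.06,"wx": 0,"wy": 0,"wz": 0},
    {"dx": -0.002,"dy": -0.001,"dz": -0.085,"wx": 0,"wy": 0,"wz": 0},
    {"dx": -0.002,"dy": -0.001,"dz": -0.094,"wx": 0,"wy": 0,"wz": 0},
    {"dx": -0.002,"dy": -0.001,"dz": -0.094,"wx": 0,"wy": 0,"wz": 0},
  ],
)

```text
t: 11.9
tool_pos: [0.4531, -0.0526, 0.2911]
eef_rot: [2.214, 2.228, -0.004]
wrist_force: [0.2, 0.4, -0.3]
finger_gap: -0.0001
```

```bash
python3 - <<'E'
from h import *
T=imaging.get_image("scene"); crop(T,220,120,340,220,6,"pics/a7.png")
s=sensors.sense(); print(s["tool_pos"],s["eef_rot"],s["wrist_force"],s["finger_gap"])
E
```

```text
[ 0.45323702 -0.05277195  0.29163638] [ 2.21406642  2.22766712 -0.00230724] [-0.72087465 -0.33761835  0.35157271] 0.0003991012238758504
```

View pics/a7.png

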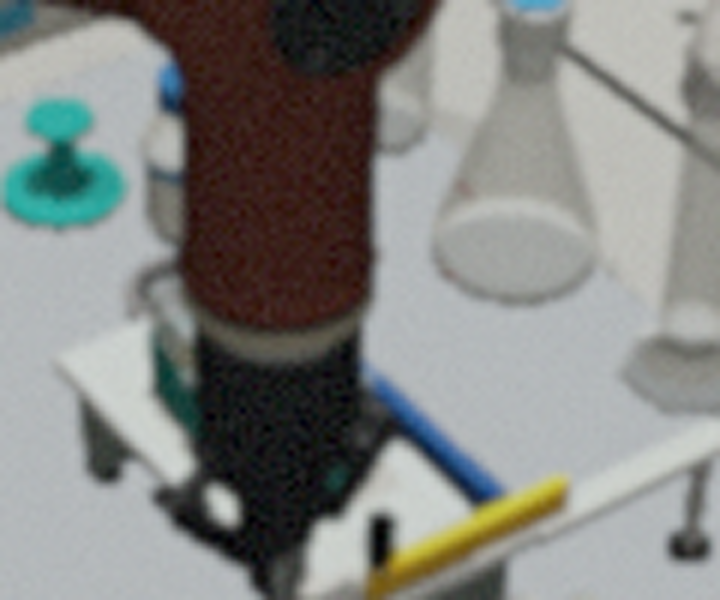

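Request:
jog_arm(
  commands=[
    {"dx": 0.015,"dy": 0,"dz": 0,"wx": 0,"wy": 0,"wz": 0},
    {"dx": 0.03,"dy": 0,"dz": 0,"wx": 0,"wy": 0,"wz": 0},
    {"dx": 0.045,"dy": 0,"dz": 0,"wx": 0,"wy": 0,"wz": 0},
    {"dx": 0.06,"dy": 0,"dz": 0,"wx": 0,"wy": 0,"wz": 0},
    {"dx": 0.075,"dy": 0,"dz": 0,"wx": 0,"wy": 0,"wz": 0},
    {"dx": 0.09,"dy": 0,"dz": 0,"wx": 0,"wy": 0,"wz": 0},
    {"dx": 0.105,"dy": 0,"dz": 0,"wx": 0,"wy": 0,"wz": 0},
    {"dx": 0.12,"dy": 0,"dz": 0,"wx": 0,"wy": 0,"wz": 0},
  ],
)

```text
t: 12.95
tool_pos: [0.5742, -0.0524, 0.2922]
eef_rot: [2.214, 2.228, -0.001]
wrist_force: [-2.5, 1.6, 2.8]
finger_gap: 0.0
```

Request:
jog_arm(
  commands=[
    {"dx": 0.006,"dy": 0,"dz": 0,"wx": 0,"wy": 0,"wz": 0},
    {"dx": 0.012,"dy": 0,"dz": 0,"wx": 0,"wy": 0,"wz": 0},
    {"dx": 0.018,"dy": 0,"dz": 0,"wx": 0,"wy": 0,"wz": 0},
    {"dx": 0.022,"dy": 0,"dz": 0,"wx": 0,"wy": 0,"wz": 0},
    {"dx": 0.026,"dy": 0,"dz": 0,"wx": 0,"wy": 0,"wz": 0},
    {"dx": 0.028,"dy": 0,"dz": 0,"wx": 0,"wy": 0,"wz": 0},
    {"dx": 0.028,"dy": 0,"dz": 0,"wx": 0,"wy": 0,"wz": 0},
  ],
)

```text
t: 13.82
tool_pos: [0.5976, -0.0531, 0.2917]
eef_rot: [-2.207, -2.218, 0.014]
wrist_force: [-41.0, 4.3, 30.9]
finger_gap: -0.0001
```

```bash
python3 - <<'E'
from h import *
T=imaging.get_image("scene"); crop(T,220,120,340,220,6,"pics/a8.png")
T=imaging.get_image("top"); crop(T,250,80,370,180,6,"pics/a8t.png")
s=sensors.sense(); print(s["tool_pos"],s["eef_rot"],s["wrist_force"],s["finger_gap"])
E
```

```text
[ 0.59753214 -0.05306874  0.29169694] [-2.2065761  -2.21810132  0.01422018] [-40.32134006   3.62625058  30.14075941] -0.0002077790443436219
```

View pics/a8.png

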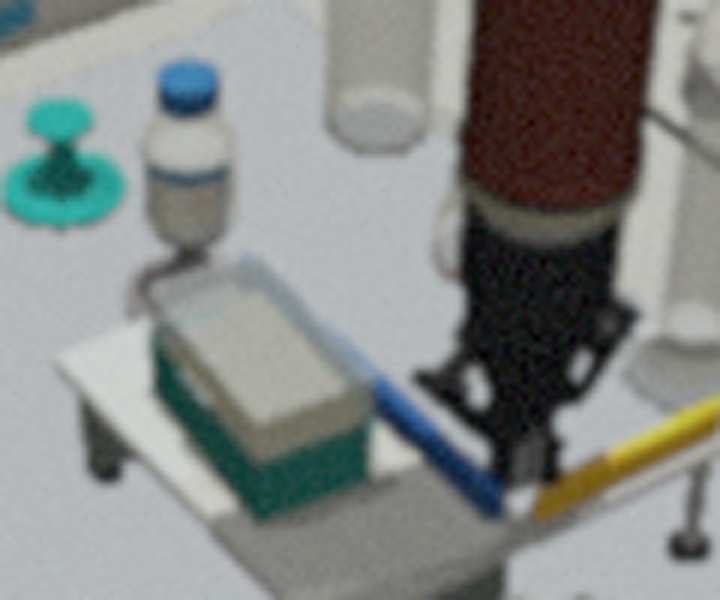

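View pics/a8t.png

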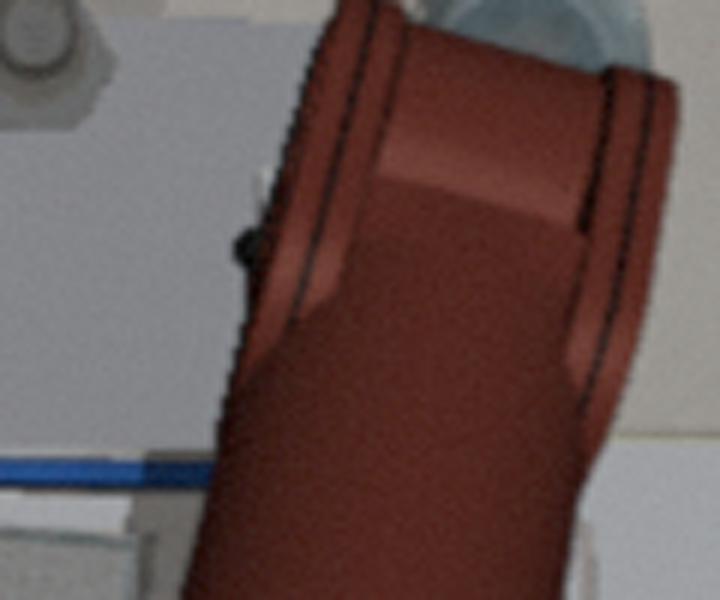

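The push stopped at x=0.5975 with 40 N on the tool. I'll back off and check the gate.

Request:
jog_arm(
  commands=[
    {"dx": -0.01,"dy": 0,"dz": 0,"wx": 0,"wy": 0,"wz": 0},
    {"dx": -0.025,"dy": 0,"dz": 0,"wx": 0,"wy": 0,"wz": 0},
    {"dx": -0.04,"dy": 0,"dz": 0.0,"wx": 0,"wy": 0,"wz": 0},
    {"dx": -0.05,"dy": 0,"dz": 0.04,"wx": 0,"wy": 0,"wz": 0},
    {"dx": -0.05,"dy": 0.0,"dz": 0.08,"wx": 0,"wy": 0,"wz": 0},
    {"dx": -0.06,"dy": 0.05,"dz": 0.11,"wx": 0,"wy": 0,"wz": 0},
    {"dx": -0.07,"dy": 0.1,"dz": 0.11,"wx": 0,"wy": 0,"wz": 0},
  ],
)

```text
t: 14.8
tool_pos: [0.5275, 0.0473, 0.4043]
eef_rot: [-2.21, -2.218, 0.006]
wrist_force: [0.4, 0.6, -1.3]
finger_gap: -0.0001
```

```bash
python3 - <<'E'
from h import *
from est import w
p=np.load("st.npy")
T=imaging.get_image("scene"); crop(T,220,120,380,220,5,"pics/a9.png",[(proj(T,w(p,(-40+125,87,140)))[0],(0,0,255))])
T=imaging.get_image("top"); crop(T,250,80,370,180,6,"pics/a9t.png",[(proj(T,w(p,(-40+125,87,140)))[0],(0,0,255))])
s=sensors.sense(); print(s["tool_pos"],s["eef_rot"],s["wrist_force"],s["finger_gap"])
E
```

```text
[0.52638575 0.05284672 0.40199056] [-2.19626117 -2.22632683  0.00994168] [ 0.10077054  0.06138345 -0.72910327] -0.00026969873734348186
```

View pics/a9.png

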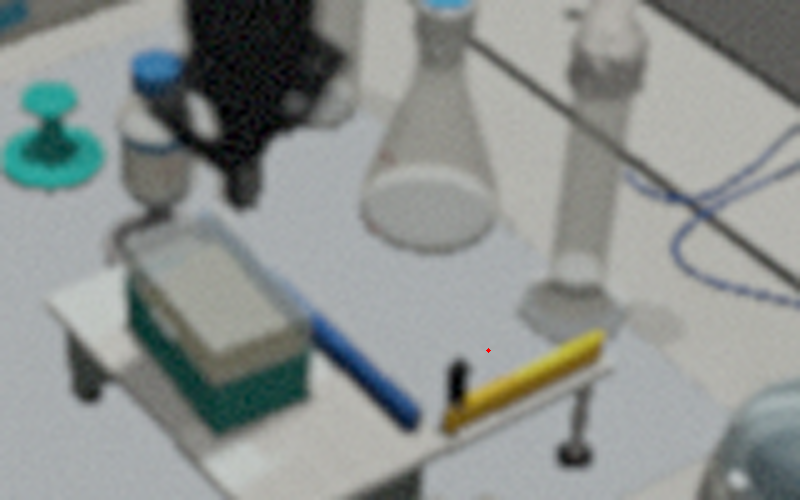

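View pics/a9t.png

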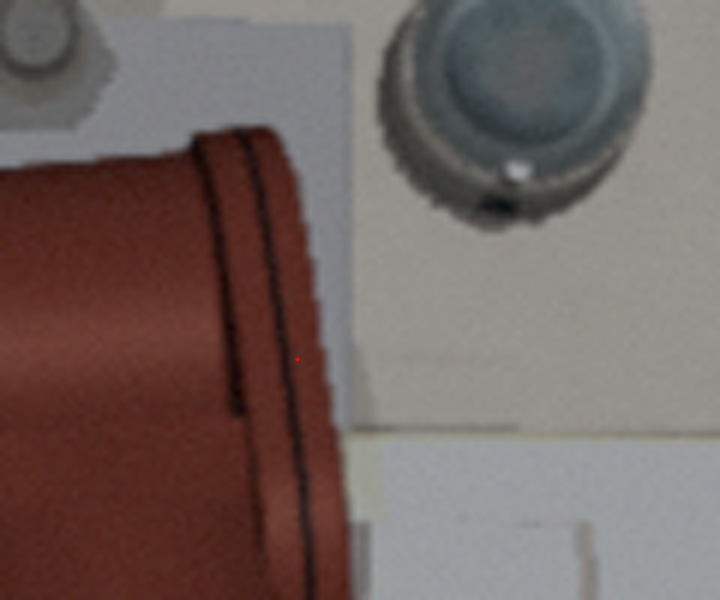

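```bash
python3 - <<'E'
from h import *
p=np.load("st.npy")
S=np.load("scene0.npy",allow_pickle=True).item()
S1=imaging.get_image("scene")
crop(S,270,190,340,230,11,"pics/k0.png"); crop(S1,270,180,345,230,10,"pics/k1.png")
np.save("scene1.npy",S1)
E
```

```text
(no output)
```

View pics/k0.png

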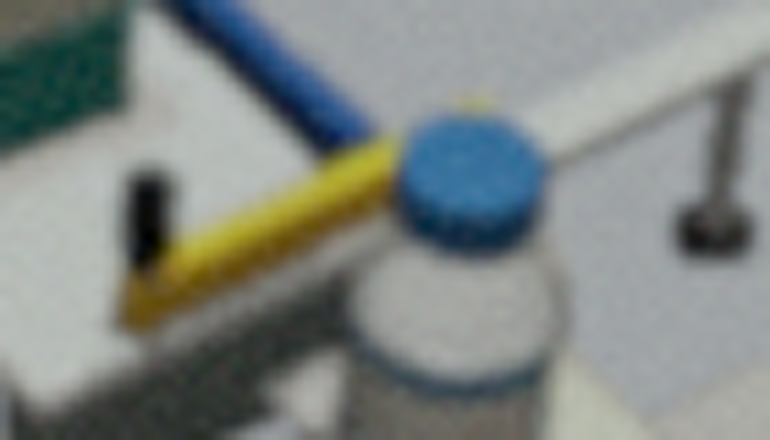

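View pics/k1.png

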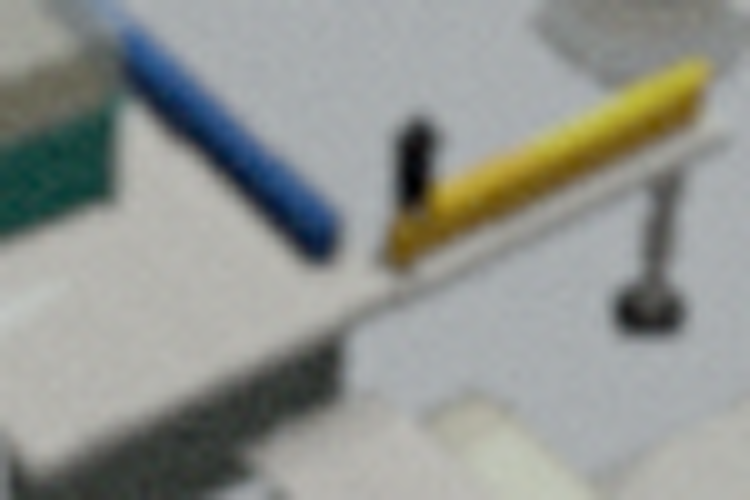

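```bash
python3 - <<'E'
from h import *
from est import w
p=np.load("st.npy"); S=np.load("scene1.npy",allow_pickle=True).item()
c,s=np.cos(p[2]),np.sin(p[2])
inv=lambda X:(np.array([[c,s],[-s,c]])@(X[:2]-p[:2])*1000).round(1)
for n,a,b,z in (("knobtop",(283.6,206.1),(311.7,192.5),.14),("knobbase",(283.5,214),(311.3,200.5),.112),("front",(281.6,218.9),(309.8,206.2),.086)):
    print(n,inv(back(S,a,z)),inv(back(S,b,z)))
print("bar back top",inv(back(S,(340.5,186.2),.108)),"guide end",inv(back(S,(342.5,193),.085)))
s=sensors.sense(); print(s["tool_pos"])
E
```

```text
knobtop [-39.6  85.8] [63.2 86. ]
knobbase [-41.4  82.2] [60.9 81.7]
front [-42.2  89.2] [60.2 84.9]
bar back top [179.8  84.7] guide end [183.1  74.9]
[0.52675644 0.04988169 0.40179683]
```

Back-projection of the knob says the gate has travelled about 102 mm, which isn't enough. The finger probably rubbed the rail end, so I'll push again a little higher and offset to -y, away from the rail.

Request:
jog_arm(
  commands=[
    {"dx": 0.01,"dy": -0.04,"dz": 0,"wx": 0,"wy": 0,"wz": 0},
    {"dx": 0.02,"dy": -0.08,"dz": 0,"wx": 0,"wy": 0,"wz": 0},
    {"dx": 0.028,"dy": -0.11,"dz": 0,"wx": 0,"wy": 0,"wz": 0},
    {"dx": 0.028,"dy": -0.11,"dz": 0,"wx": 0,"wy": 0,"wz": 0},
    {"dx": 0.028,"dy": -0.11,"dz": -0.04,"wx": 0,"wy": 0,"wz": 0},
    {"dx": 0.028,"dy": -0.11,"dz": -0.08,"wx": 0,"wy": 0,"wz": 0},
    {"dx": 0.028,"dy": -0.11,"dz": -0.102,"wx": 0,"wy": 0,"wz": 0},
    {"dx": 0.028,"dy": -0.11,"dz": -0.102,"wx": 0,"wy": 0,"wz": 0},
  ],
)

```text
t: 15.95
tool_pos: [0.5538, -0.0598, 0.2984]
eef_rot: [-2.199, -2.223, 0.016]
wrist_force: [0.5, -0.3, -0.4]
finger_gap: -0.0001
```

Request:
jog_arm(
  commands=[
    {"dx": 0.01,"dy": 0,"dz": 0,"wx": 0,"wy": 0,"wz": 0},
    {"dx": 0.02,"dy": 0,"dz": 0,"wx": 0,"wy": 0,"wz": 0},
    {"dx": 0.03,"dy": 0,"dz": 0,"wx": 0,"wy": 0,"wz": 0},
    {"dx": 0.038,"dy": 0,"dz": 0,"wx": 0,"wy": 0,"wz": 0},
    {"dx": 0.044,"dy": 0,"dz": 0,"wx": 0,"wy": 0,"wz": 0},
    {"dx": 0.048,"dy": 0,"dz": 0,"wx": 0,"wy": 0,"wz": 0},
  ],
)

```text
t: 16.7
tool_pos: [0.5997, -0.0602, 0.2977]
eef_rot: [-2.194, -2.217, 0.024]
wrist_force: [-28.2, 3.3, 19.2]
finger_gap: -0.0001
```

```bash
python3 - <<'E'
from h import *
T=imaging.get_image("scene"); crop(T,270,130,345,230,6,"pics/b1.png")
s=sensors.sense(); print(s["tool_pos"],s["eef_rot"],s["wrist_force"],s["ft_torque"])
E
```

```text
[ 0.59965126 -0.0602634   0.2977185 ] [-2.19364204 -2.21617367  0.02501192] [-21.01885504   2.71804522  15.55183918] [0.56173018 4.29193409 0.14966766]
```

View pics/b1.png

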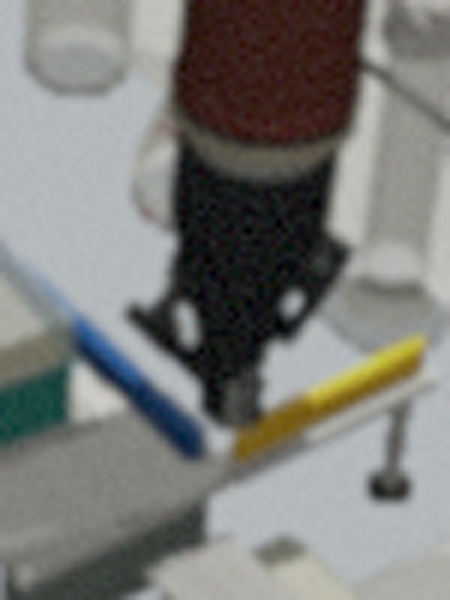

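```bash
python3 - <<'E'
from h import *
p=np.load("st.npy"); T=np.load("top0.npy",allow_pickle=True).item()
c,s=np.cos(p[2]),np.sin(p[2])
inv=lambda X:(np.array([[c,s],[-s,c]])@(X[:2]-p[:2])*1000).round(1)
crop(T,200,40,320,140,6,"pics/t0g.png")
for uv,z in (((296,108),.085),((256,90),0),((291,121),0)): X=back(T,uv,z); print(X,inv(X))
T1=imaging.get_image("top"); crop(T1,200,40,320,140,6,"pics/t1g.png")
E
```

```text
[ 0.73806314 -0.05144968  0.085     ] [185.9  88.2]
[0.81822671 0.0580948  0.        ] [266.6 197.3]
[ 0.72569327 -0.04685124  0.        ] [173.5  92.9]
```

View pics/t0g.png

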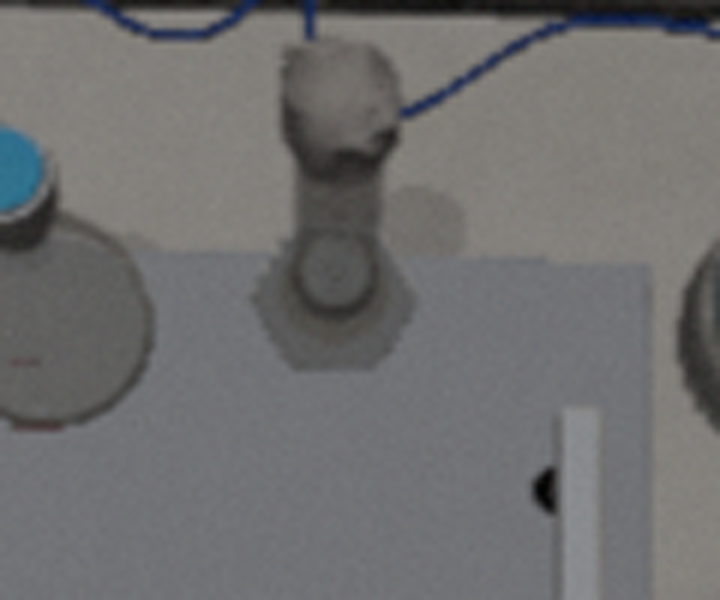

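View pics/t1g.png

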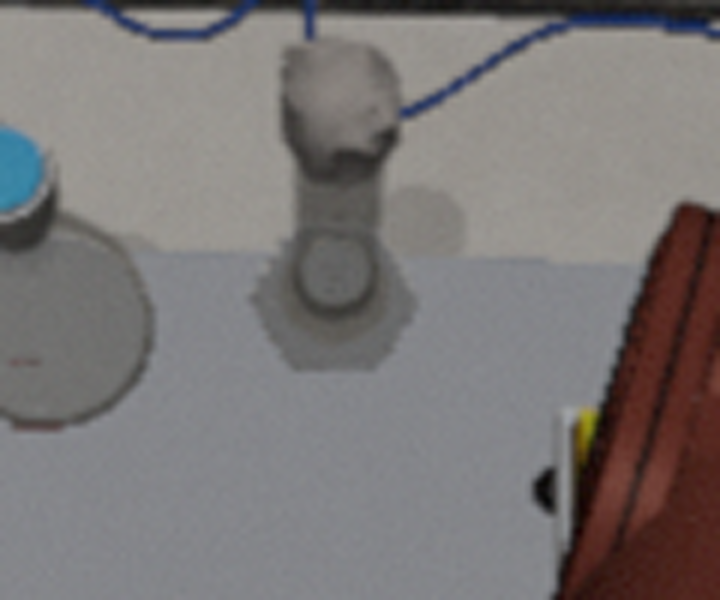

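```bash
python3 - <<'E'
from h import *
from est import c2,sc
p=np.load("st.npy"); T=np.load("top0.npy",allow_pickle=True).item()
c,s=np.cos(p[2]),np.sin(p[2])
inv=lambda X:(np.array([[c,s],[-s,c]])@(X[:2]-p[:2])*1000).round(1)
print(inv(back(T,c2(106,97),.108)),inv(back(T,c2(106,342),.108)),inv(back(T,c2(98,372),.088)))
S=np.load("scene0.npy",allow_pickle=True).item();S1=np.load("scene1.npy",allow_pickle=True).item()
# closed bar back end seen above cap in scene k0 (475,103)
print(inv(back(S,((475)/11+270,103/11+190),.108)))
T1=imaging.get_image("top"); print("open back end", inv(back(T1,(590/6+200,412/6+40),.108)))
print(sensors.sense()["t"],sensors.sense()["wrist_force"])
E
```

```text
[75.6 87.9] [-33.7  88.1] [-45.   89.2]
[71.6 85.5]
open back end [176.7  84.7]
16.85 [-21.12732764   1.02595156  13.80169443]
```

```bash
python3 - <<'E'
from h import *
s=sensors.sense(); print(s["joint_positions"].round(3), s["joint_efforts"].round(1))
S=imaging.get_image("scene")
t=s["tool_pos"]; from scipy.spatial.transform import Rotation as R
M=R.from_rotvec(s["eef_rot"]).as_matrix(); print(M.round(3))
pts=[(proj(S,t+M@np.array([0,0,.173]))[0],(0,0,255)),(proj(S,t+M@np.array([0,0,.155]))[0],(0,255,0)),(proj(S,t+M@np.array([0,0,.101]))[0],(255,0,0))]
for a in(-1,1):
  for b in (-1,1): pts.append((proj(S,t+M@np.array([a*.011,b*.0145,.173]))[0],(0,255,255)))
crop(S,270,150,350,220,9,"pics/b2.png",pts)
E
```

```text
[-0.597  0.409  0.791  1.733 -0.314  1.16   0.297] [  0.1 -47.6  11.1 -41.1  -1.2  -6.8  -0.1]
[[-0.01   1.    -0.027]
 [ 1.     0.01   0.005]
 [ 0.005 -0.027 -1.   ]]
```

View pics/b2.png

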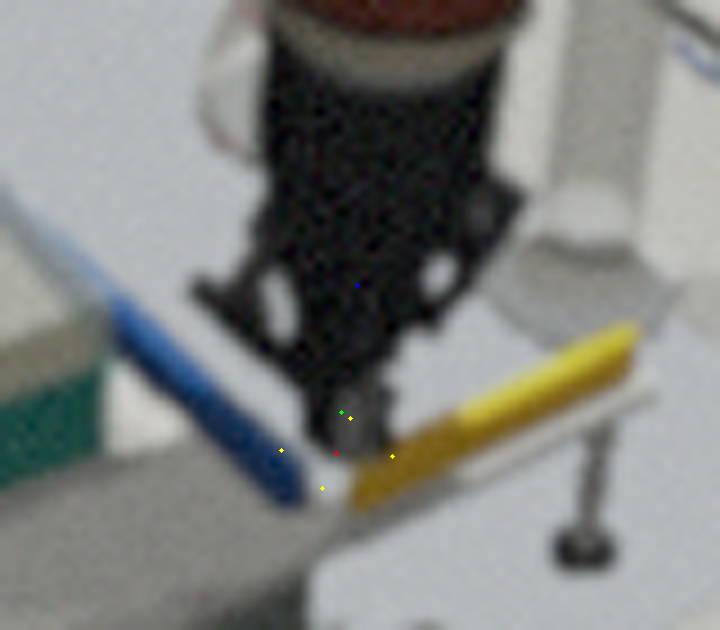

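The gate is against a hard stop. A second push of about 28 N moved it no further, and no obstacle is visible. The bar's back end now lies at the end of its guide ((590,412) against (580,408)), so the gate was partly ajar at the start. I'll retreat and measure the box.

Request:
jog_arm(
  commands=[
    {"dx": -0.01,"dy": 0,"dz": 0,"wx": 0,"wy": 0,"wz": 0},
    {"dx": -0.025,"dy": 0,"dz": 0.0,"wx": 0,"wy": 0,"wz": 0},
    {"dx": -0.04,"dy": -0.02,"dz": 0.03,"wx": 0,"wy": 0,"wz": 0},
    {"dx": -0.06,"dy": -0.04,"dz": 0.07,"wx": 0,"wy": 0,"wz": 0},
    {"dx": -0.07,"dy": -0.06,"dz": 0.1,"wx": 0,"wy": 0,"wz": 0},
    {"dx": -0.07,"dy": -0.08,"dz": 0.1,"wx": 0,"wy": 0,"wz": 0},
    {"dx": -0.07,"dy": -0.08,"dz": 0.1,"wx": 0,"wy": 0,"wz": 0},
  ],
  gripper=1,
)

```text
t: 17.77
tool_pos: [0.5288, -0.1416, 0.3982]
eef_rot: [-2.198, -2.214, 0.022]
wrist_force: [0.1, -0.0, -0.6]
finger_gap: 0.0851
```

```bash
python3 - <<'E'
from h import *
p=np.load("st.npy")
S=imaging.get_image("scene"); np.save("scene2.npy",S); T=imaging.get_image("top"); np.save("top2.npy",T)
crop(T,210,150,330,230,6.5,"pics/c1t.png"); crop(S,235,150,345,225,7,"pics/c1.png")
s=sensors.sense(); print(s["tool_pos"],s["eef_rot"],s["wrist_force"],s["finger_gap"])
E
```

```text
[ 0.52931462 -0.13953592  0.39740924] [-2.19361529 -2.21618738  0.02357675] [-0.57838279  0.29929845  0.11174143] 0.08510805250137003
```

View pics/c1t.png

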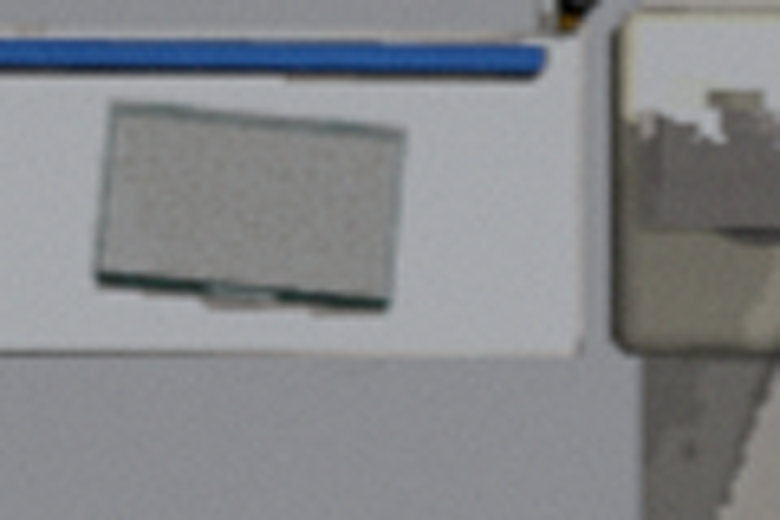

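View pics/c1.png

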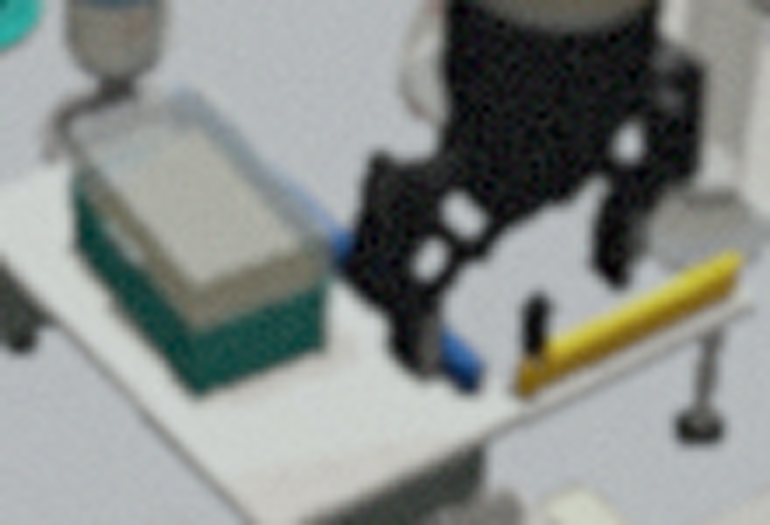

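```bash
cat > box.py <<'E'
from h import *
from scipy.optimize import least_squares
st=np.load("st.npy"); T=np.load("top2.npy",allow_pickle=True).item(); S=np.load("scene2.npy",allow_pickle=True).item()
ct=lambda *q:(np.array(q)+.5)/6.5-.5+[210,150]; cs=lambda *q:(np.array(q)+.5)/7-.5+[235,150]
a,b=.034,.059
O=[(T,(-a,b,.085),ct(98,285)),(T,(-a,-b,.085),ct(388,311)),(T,(a,b,.157),ct(112,101)),(T,(a,-b,.157),ct(405,128)),
 (S,(-a,-b,.085),cs(200,393)),(S,(a,-b,.085),cs(325,347)),(S,(-a,b,.085),cs(77,247)),(S,(a,-b,.157),cs(328,250)),(S,(a,b,.157),cs(182,90))]
def W(p,q):
    c,s=np.cos(p[2]),np.sin(p[2]); return np.array([p[0]+c*q[0]-s*q[1],p[1]+s*q[0]+c*q[1],q[2]])
f=lambda p:np.concatenate([proj(d,W(p,q))[0]-o for d,q,o in O])
r=least_squares(f,[.52,.08,.05]); p=r.x; print(p,np.degrees(p[2])); print(f(p).reshape(-1,2).round(1))
c,s=np.cos(st[2]),np.sin(st[2]); print("station",(np.array([[c,s],[-s,c]])@(p[:2]-st[:2])*1000).round(1))
X=back(T,ct(238,300),.115); d=X[:2]-p[:2]; c,s=np.cos(p[2]),np.sin(p[2]); print("latch in box",(np.array([[c,s],[-s,c]])@d*1000).round(1))
E
python3 box.py
```

```text
[ 0.52731416  0.07664505 -0.07446258] -4.266391627905881
[[ 0.5  0.7]
 [-0.3  0.6]
 [-0.9 -0.4]
 [ 0.8 -0.4]
 [-1.   1.9]
 [ 0.3  0.9]
 [-1.5  0.3]
 [ 0.6 -2.8]
 [ 2.  -1.4]]
station [-24.2 217.4]
latch in box [-35.8   2. ]
```

Request:
jog_arm(
  commands=[
    {"dx": -0.001,"dy": 0.04,"dz": 0,"wx": -0.1,"wy": -0.5,"wz": -1.2},
    {"dx": -0.002,"dy": 0.08,"dz": 0,"wx": -0.2,"wy": -1,"wz": -2.5},
    {"dx": -0.003,"dy": 0.12,"dz": 0,"wx": -0.3,"wy": -1.5,"wz": -3.7},
    {"dx": -0.004,"dy": 0.16,"dz": 0,"wx": -0.3,"wy": -1.5,"wz": -4.9},
    {"dx": -0.0044,"dy": 0.18,"dz": 0,"wx": -0.3,"wy": -1.5,"wz": -4.9},
    {"dx": -0.0044,"dy": 0.1842,"dz": 0,"wx": -0.3,"wy": -1.5,"wz": -4.9},
    {"dx": -0.0044,"dy": 0.1842,"dz": 0,"wx": -0.3,"wy": -1.5,"wz": -4.9},
  ],
)

```text
t: 18.75
tool_pos: [0.5248, 0.0446, 0.3971]
eef_rot: [-2.302, -2.136, 0.0]
wrist_force: [0.4, 0.3, -0.0]
finger_gap: 0.0855
```

```bash
cat > pose.py <<'E'
from h import *
from scipy.spatial.transform import Rotation as R
s=sensors.sense(); M=R.from_rotvec(s["eef_rot"]).as_matrix()
print(s["t"],s["tool_pos"].round(4),"grasp pt",(s["tool_pos"]+.155*M[:,2]).round(4),"jaw deg",np.degrees(np.arctan2(M[1,1],M[0,1])).round(2),"zax",M[:,2].round(4),s["wrist_force"].round(1),s["ft_torque"].round(2),s["finger_gap"])
E
python3 pose.py
```

```text
18.75 [0.5248 0.0446 0.3971] grasp pt [0.5246 0.0448 0.2421] jaw deg -4.29 zax [-0.0012  0.001  -1.    ] [ 0.4  0.3 -0. ] [ 0.   -0.05 -0.  ] 0.08547475192450188
```

Pose is on target. Descend over the box.

Request:
jog_arm(
  commands=[
    {"dx": 0,"dy": 0,"dz": -0.025,"wx": 0,"wy": 0,"wz": 0},
    {"dx": 0,"dy": 0,"dz": -0.05,"wx": 0,"wy": 0,"wz": 0},
    {"dx": 0,"dy": 0,"dz": -0.065,"wx": 0,"wy": 0,"wz": 0},
    {"dx": 0,"dy": 0,"dz": -0.073,"wx": 0,"wy": 0,"wz": 0},
    {"dx": 0,"dy": 0,"dz": -0.073,"wx": 0,"wy": 0,"wz": 0},
  ],
)

```text
t: 19.38
tool_pos: [0.5249, 0.0443, 0.3241]
eef_rot: [-2.303, -2.135, 0.001]
wrist_force: [0.5, 0.4, 0.9]
finger_gap: 0.0851
```

```bash
python3 pose.py; python3 - <<'E'
from h import *
S=imaging.get_image("scene"); T=imaging.get_image("top")
crop(T,210,150,330,230,5,"pics/c2t.png"); crop(S,235,130,345,225,7,"pics/c2.png")
E
```

```text
19.375 [0.5249 0.0443 0.3241] grasp pt [0.5247 0.0444 0.1691] jaw deg -4.33 zax [-1.4e-03  7.0e-04 -1.0e+00] [0.5 0.4 0.9] [ 0.03 -0.06 -0.  ] 0.08514383635231533
```

View pics/c2t.png

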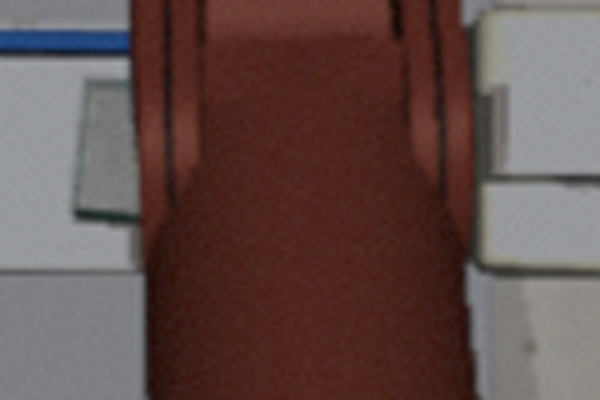

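View pics/c2.png

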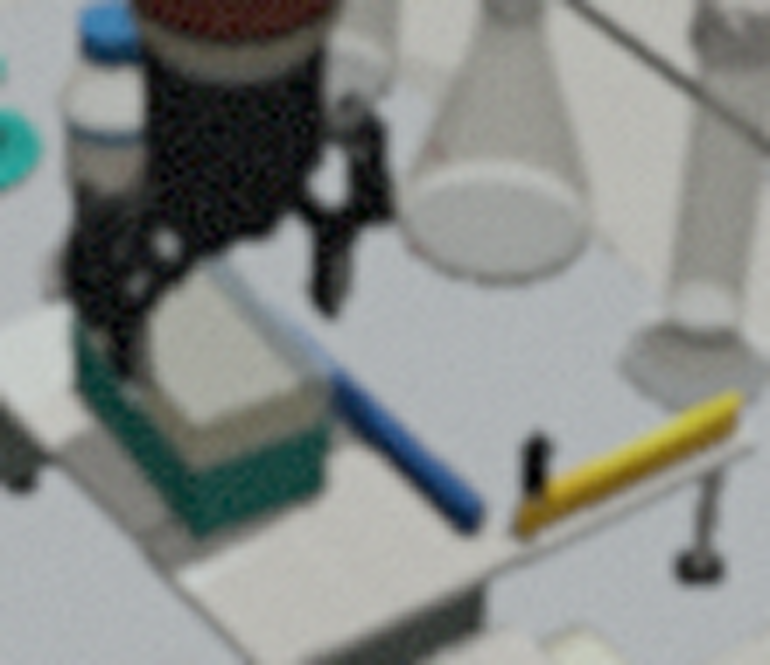

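Request:
jog_arm(
  commands=[
    {"dx": 0,"dy": 0,"dz": -0.01,"wx": 0,"wy": 0,"wz": 0},
    {"dx": 0,"dy": 0,"dz": -0.02,"wx": 0,"wy": 0,"wz": 0},
    {"dx": 0,"dy": 0,"dz": -0.03,"wx": 0,"wy": 0,"wz": 0},
    {"dx": 0,"dy": 0,"dz": -0.04,"wx": 0,"wy": 0,"wz": 0},
    {"dx": 0,"dy": 0,"dz": -0.043,"wx": 0,"wy": 0,"wz": 0},
    {"dx": 0,"dy": 0,"dz": -0.043,"wx": 0,"wy": 0,"wz": 0},
  ],
)

```text
t: 20.23
tool_pos: [0.5251, 0.0444, 0.2816]
eef_rot: [-2.303, -2.136, -0.0]
wrist_force: [0.2, 0.5, -0.4]
finger_gap: 0.0857
```

```bash
python3 pose.py; python3 - <<'E'
from h import *
S=imaging.get_image("scene")
crop(S,235,130,345,225,7,"pics/c3.png")
E
```

```text
20.225 [0.5251 0.0444 0.2816] grasp pt [0.525  0.0445 0.1266] jaw deg -4.31 zax [-6.e-04  9.e-04 -1.e+00] [ 0.2  0.5 -0.4] [-0.    0.05 -0.04] 0.08572479620127064
```

View pics/c3.png

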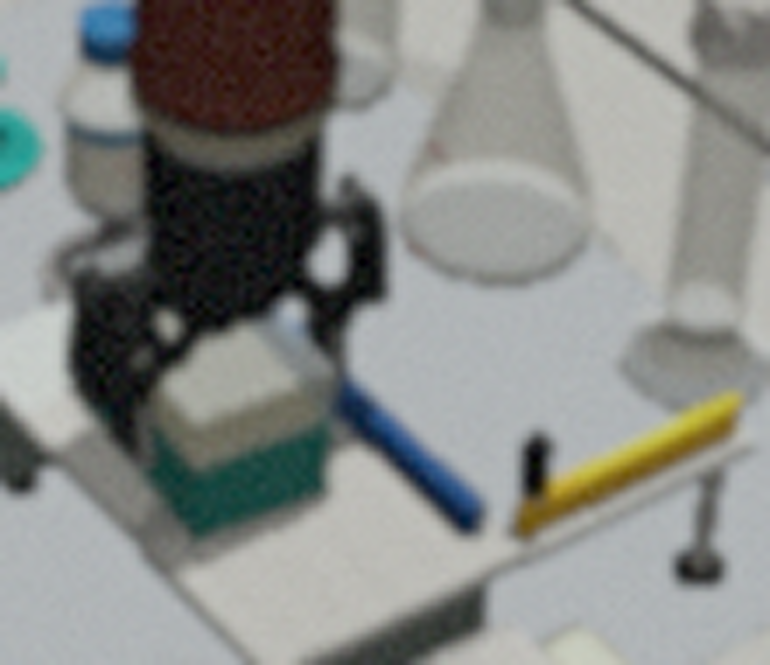

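Request:
jog_arm(
  commands=[
    {"dx": 0,"dy": 0,"dz": 0,"wx": 0,"wy": 0,"wz": 0},
    {"dx": 0,"dy": 0,"dz": 0,"wx": 0,"wy": 0,"wz": 0},
    {"dx": 0,"dy": 0,"dz": 0,"wx": 0,"wy": 0,"wz": 0},
    {"dx": 0,"dy": 0,"dz": 0,"wx": 0,"wy": 0,"wz": 0},
    {"dx": 0,"dy": 0,"dz": 0,"wx": 0,"wy": 0,"wz": 0},
  ],
  gripper=0,
  squeeze=50,
)

```text
t: 20.9
tool_pos: [0.5256, 0.0443, 0.2826]
eef_rot: [-2.303, -2.136, -0.003]
wrist_force: [1.0, -0.7, 5.6]
finger_gap: 0.0675
```

```bash
python3 pose.py
```

```text
20.9 [0.5256 0.0443 0.2826] grasp pt [0.5258 0.0446 0.1276] jaw deg -4.32 zax [ 0.0012  0.0016 -1.    ] [ 1.  -0.7  5.6] [-0.07  0.08 -0.07] 0.06753300760637894
```

Request:
jog_arm(
  commands=[
    {"dx": 0.003,"dy": 0,"dz": 0.001,"wx": 0,"wy": 0,"wz": 0.5},
    {"dx": 0.008,"dy": -0.005,"dz": 0.001,"wx": 0,"wy": 0,"wz": 1.5},
    {"dx": 0.014,"dy": -0.012,"dz": 0.001,"wx": 0,"wy": 0,"wz": 3},
    {"dx": 0.019,"dy": -0.022,"dz": 0.001,"wx": 0,"wy": 0,"wz": 4},
    {"dx": 0.022,"dy": -0.035,"dz": 0.001,"wx": 0,"wy": 0,"wz": 4.6},
    {"dx": 0.022,"dy": -0.05,"dz": 0.001,"wx": 0,"wy": 0,"wz": 4.6},
    {"dx": 0.022,"dy": -0.06,"dz": 0.001,"wx": 0,"wy": 0,"wz": 4.6},
    {"dx": 0.022,"dy": -0.06,"dz": 0.001,"wx": 0,"wy": 0,"wz": 4.6},
  ],
)

```text
t: 21.9
tool_pos: [0.5475, -0.0167, 0.2835]
eef_rot: [-2.218, -2.225, -0.003]
wrist_force: [-0.2, 0.0, -3.7]
finger_gap: 0.0679
```

```bash
python3 pose.py; python3 - <<'E'
from h import *
S=imaging.get_image("scene");T=imaging.get_image("top")
crop(S,235,130,345,225,6,"pics/c4.png");crop(T,210,150,330,230,5,"pics/c4t.png")
E
```

```text
21.9 [ 0.5475 -0.0167  0.2835] grasp pt [ 0.5476 -0.0165  0.1285] jaw deg 0.18 zax [ 9.0e-04  1.4e-03 -1.0e+00] [-0.2  0.  -3.7] [-0.09  0.03 -0.04] 0.06785291748078554
```

View pics/c4.png

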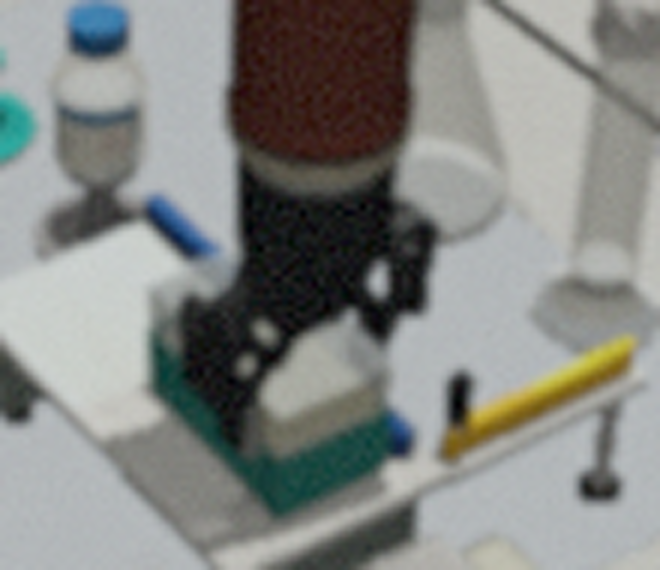

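View pics/c4t.png

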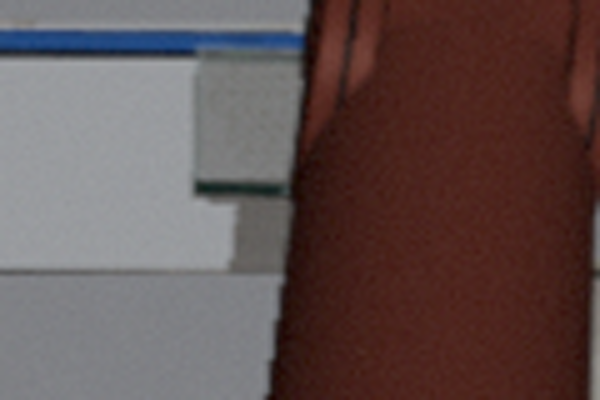

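Request:
jog_arm(
  commands=[
    {"dx": 0,"dy": -0.015,"dz": 0,"wx": 0,"wy": 0,"wz": 0},
    {"dx": 0,"dy": -0.035,"dz": 0,"wx": 0,"wy": 0,"wz": 0},
    {"dx": 0,"dy": -0.06,"dz": 0,"wx": 0,"wy": 0,"wz": 0},
    {"dx": 0.001,"dy": -0.085,"dz": 0,"wx": 0,"wy": 0,"wz": 0},
    {"dx": 0.001,"dy": -0.11,"dz": 0,"wx": 0,"wy": 0,"wz": 0},
    {"dx": 0.001,"dy": -0.135,"dz": 0,"wx": 0,"wy": 0,"wz": 0},
    {"dx": 0.0015,"dy": -0.15,"dz": 0,"wx": 0,"wy": 0,"wz": 0},
    {"dx": 0.0015,"dy": -0.156,"dz": 0,"wx": 0,"wy": 0,"wz": 0},
  ],
)

```text
t: 23.0
tool_pos: [0.549, -0.1723, 0.2835]
eef_rot: [-2.217, -2.225, -0.003]
wrist_force: [0.5, 0.9, -3.6]
finger_gap: 0.0678
```

Request:
jog_arm(
  commands=[
    {"dx": 0,"dy": 0,"dz": 0,"wx": 0,"wy": 0,"wz": 0},
    {"dx": 0,"dy": 0,"dz": 0,"wx": 0,"wy": 0,"wz": 0},
  ],
)

```text
t: 23.25
tool_pos: [0.5492, -0.1714, 0.2834]
eef_rot: [-2.215, -2.226, -0.003]
wrist_force: [0.1, 0.0, -4.5]
finger_gap: 0.0672
```

```bash
python3 pose.py; python3 - <<'E'
from h import *
from est import w
p=np.load("st.npy")
S=imaging.get_image("scene");T=imaging.get_image("top")
# expected box at centre: bottom corners z=83..., dots
P=[(sx*34-4,sy*59,z) for sx in(-1,1) for sy in (-1,1) for z in (84,157)]
crop(S,235,130,365,245,6,"pics/c5.png",[(proj(S,w(p,q))[0],(0,0,255)) for q in P]);crop(T,260,140,380,220,5,"pics/c5t.png",[(proj(T,w(p,q))[0],(0,0,255)) for q in P])
E
```

```text
23.25 [ 0.5492 -0.1714  0.2834] grasp pt [ 0.5493 -0.1711  0.1284] jaw deg 0.3 zax [ 7.0e-04  2.2e-03 -1.0e+00] [ 0.1  0.  -4.5] [-0.11  0.02 -0.04] 0.06717176395172701
```

View pics/c5.png

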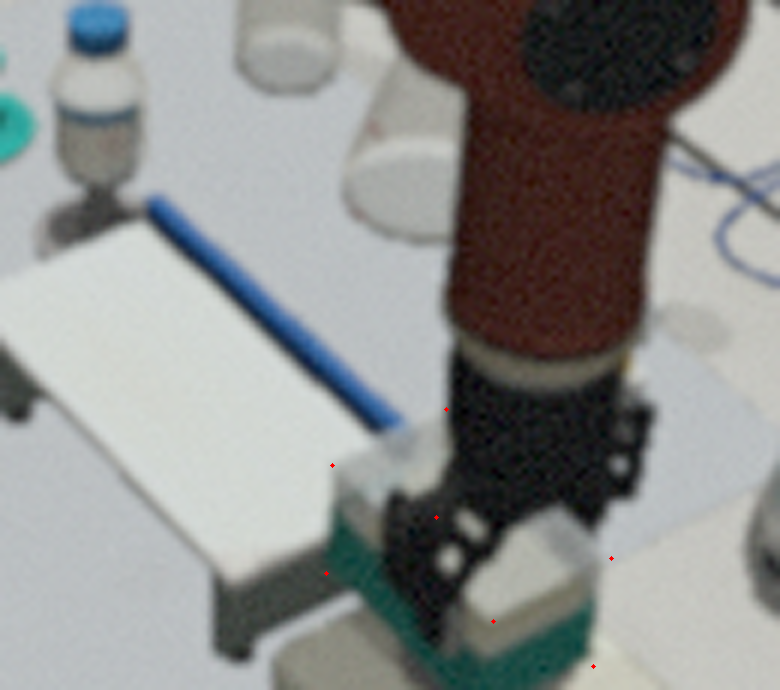

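View pics/c5t.png

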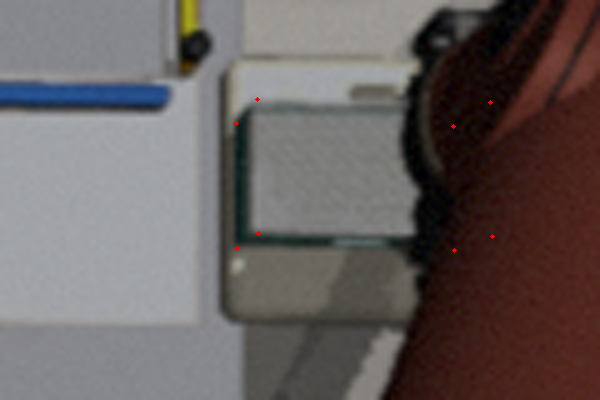

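Box is over the pan within about 2–3 mm of the drawn outline. Nudge it and lower.

Request:
jog_arm(
  commands=[
    {"dx": 0.002,"dy": -0.002,"dz": 0,"wx": 0,"wy": 0,"wz": 0},
    {"dx": 0.002,"dy": -0.002,"dz": -0.001,"wx": 0,"wy": 0,"wz": 0},
    {"dx": 0.002,"dy": -0.002,"dz": -0.0018,"wx": 0,"wy": 0,"wz": 0},
    {"dx": 0.002,"dy": -0.002,"dz": -0.0025,"wx": 0,"wy": 0,"wz": 0},
    {"dx": 0.002,"dy": -0.002,"dz": -0.0025,"wx": 0,"wy": 0,"wz": 0},
  ],
)

```text
t: 23.98
tool_pos: [0.5511, -0.1734, 0.2809]
eef_rot: [-2.215, -2.226, -0.003]
wrist_force: [0.2, -0.2, -5.1]
finger_gap: 0.0679
```

Request:
jog_arm(
  commands=[
    {"dx": 0,"dy": 0,"dz": -0.0005,"wx": 0,"wy": 0,"wz": 0},
    {"dx": 0,"dy": 0,"dz": -0.001,"wx": 0,"wy": 0,"wz": 0},
    {"dx": 0,"dy": 0,"dz": -0.001,"wx": 0,"wy": 0,"wz": 0},
  ],
)

```text
t: 24.35
tool_pos: [0.5511, -0.1735, 0.2806]
eef_rot: [-2.215, -2.226, -0.004]
wrist_force: [-3.9, 1.8, 5.9]
finger_gap: 0.068
```

Contact. Release.

Request:
jog_arm(
  commands=[
    {"dx": 0,"dy": 0,"dz": 0,"wx": 0,"wy": 0,"wz": 0},
    {"dx": 0,"dy": 0,"dz": 0,"wx": 0,"wy": 0,"wz": 0},
    {"dx": 0,"dy": 0,"dz": 0,"wx": 0,"wy": 0,"wz": 0},
    {"dx": 0,"dy": 0,"dz": 0,"wx": 0,"wy": 0,"wz": 0},
    {"dx": 0,"dy": 0,"dz": 0,"wx": 0,"wy": 0,"wz": 0},
  ],
  gripper=1,
)

```text
t: 24.98
tool_pos: [0.5511, -0.1735, 0.2806]
eef_rot: [-2.215, -2.226, -0.004]
wrist_force: [0.1, 0.2, -0.7]
finger_gap: 0.0854
```

Request:
jog_arm(
  commands=[
    {"dx": 0,"dy": 0,"dz": 0.01,"wx": 0,"wy": 0,"wz": 0},
    {"dx": 0,"dy": 0,"dz": 0.03,"wx": 0,"wy": 0,"wz": 0},
    {"dx": 0,"dy": 0,"dz": 0.06,"wx": 0,"wy": 0,"wz": 0},
    {"dx": 0,"dy": 0,"dz": 0.09,"wx": 0,"wy": 0,"wz": 0},
    {"dx": 0,"dy": -0.03,"dz": 0.12,"wx": 0,"wy": 0,"wz": 0},
    {"dx": -0.01,"dy": -0.07,"dz": 0.12,"wx": 0,"wy": 0,"wz": 0},
    {"dx": -0.025,"dy": -0.11,"dz": 0.12,"wx": 0,"wy": 0,"wz": 0},
    {"dx": -0.037,"dy": -0.138,"dz": 0.12,"wx": 0,"wy": 0,"wz": 0},
  ],
)

```text
t: 25.98
tool_pos: [0.513, -0.3137, 0.4024]
eef_rot: [2.217, 2.225, 0.005]
wrist_force: [0.7, 0.2, 0.5]
finger_gap: 0.0854
```

```bash
python3 pose.py; python3 - <<'E'
from h import *
from est import w
p=np.load("st.npy")
S=imaging.get_image("scene");T=imaging.get_image("top")
P=[(sx*34,sy*59,z) for sx in(-1,1) for sy in (-1,1) for z in (83,155)]
crop(S,235,130,365,245,6,"pics/c6.png",[(proj(S,w(p,q))[0],(0,0,255)) for q in P]);crop(T,260,130,380,220,6,"pics/c6t.png",[(proj(T,w(p,q))[0],(0,0,255)) for q in P])
E
```

```text
25.975 [ 0.513  -0.3137  0.4024] grasp pt [ 0.5134 -0.3134  0.2474] jaw deg 0.19 zax [ 0.0024  0.0017 -1.    ] [0.7 0.2 0.5] [ 0.07 -0.08  0.02] 0.08544217194262632
```

View pics/c6.png

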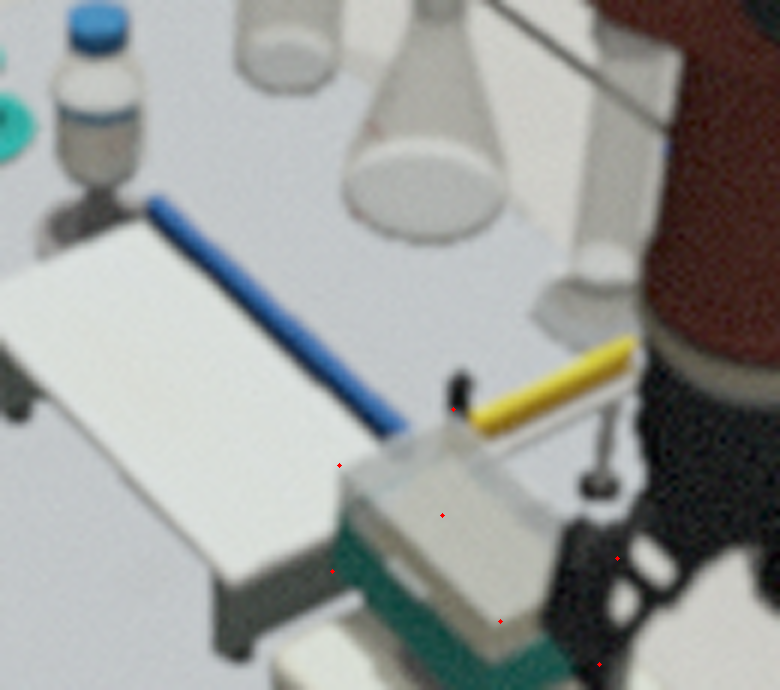

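View pics/c6t.png

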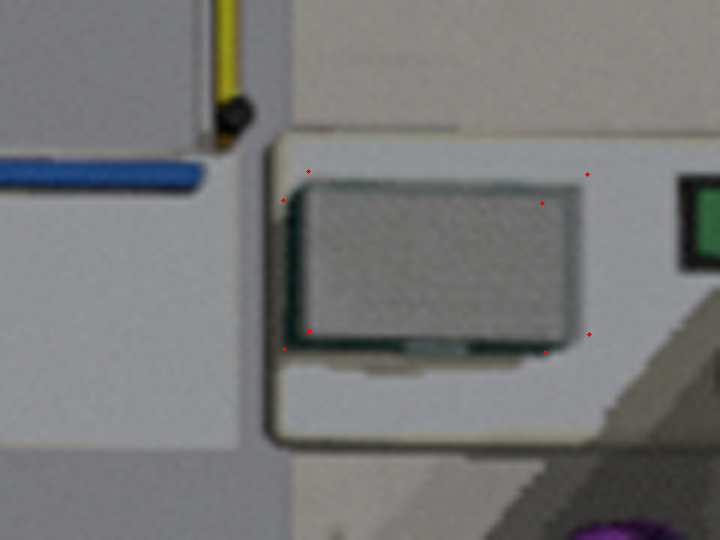

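```bash
python3 - <<'E'
from h import *
p=np.load("st.npy"); c,s=np.cos(p[2]),np.sin(p[2])
inv=lambda X:(np.array([[c,s],[-s,c]])@(X[:2]-p[:2])*1000).round(1)
T=np.load("top0.npy",allow_pickle=True).item()
print("knob now",inv(back(T,(235.5/6+260-.42,110.5/6+130-.42),.14)),"knob0",inv(back(T,(117.5/6+280-.42,350.5/6+130-.42),.14)))
print("bar front low now",inv(back(T,(224/6+260,146/6+130),.088)))
E
```

```text
knob now [62.7 87.8] knob0 [-40.8  87.2]
bar front low now [56.3 85.2]
```

Request:
jog_arm(
  commands=[
    {"dx": 0.001,"dy": 0.0,"dz": 0,"wx": 0,"wy": 0,"wz": 0},
    {"dx": 0.0015,"dy": 0.001,"dz": 0,"wx": 0,"wy": 0,"wz": 0},
    {"dx": 0.0015,"dy": 0.001,"dz": -0.03,"wx": 0,"wy": 0,"wz": 0},
    {"dx": 0.0015,"dy": 0.001,"dz": -0.06,"wx": 0,"wy": 0,"wz": 0},
    {"dx": 0.0015,"dy": 0.001,"dz": -0.09,"wx": 0,"wy": 0,"wz": 0},
    {"dx": 0.0015,"dy": 0.001,"dz": -0.12,"wx": 0,"wy": 0,"wz": 0},
    {"dx": 0.0015,"dy": 0.001,"dz": -0.135,"wx": 0,"wy": 0,"wz": 0},
    {"dx": 0.0015,"dy": 0.001,"dz": -0.135,"wx": 0,"wy": 0,"wz": 0},
  ],
  gripper=0,
)

```text
t: 27.08
tool_pos: [0.5133, -0.3139, 0.2671]
eef_rot: [-2.221, -2.221, -0.002]
wrist_force: [0.2, -0.5, 0.0]
finger_gap: 0.0003
```

```bash
python3 pose.py; python3 - <<'E'
from h import *
from est import w
S=imaging.get_image("scene");T=imaging.get_image("top")
crop(S,285,190,395,310,5,"pics/d1.png");crop(T,260,130,410,240,5,"pics/d1t.png")
E
```

```text
27.075 [ 0.5133 -0.3139  0.2671] grasp pt [ 0.5134 -0.3137  0.1121] jaw deg -0.01 zax [ 7.0e-04  1.1e-03 -1.0e+00] [ 0.2 -0.5  0. ] [ 0.03  0.03 -0.01] 0.00028025693743059376
```

View pics/d1.png

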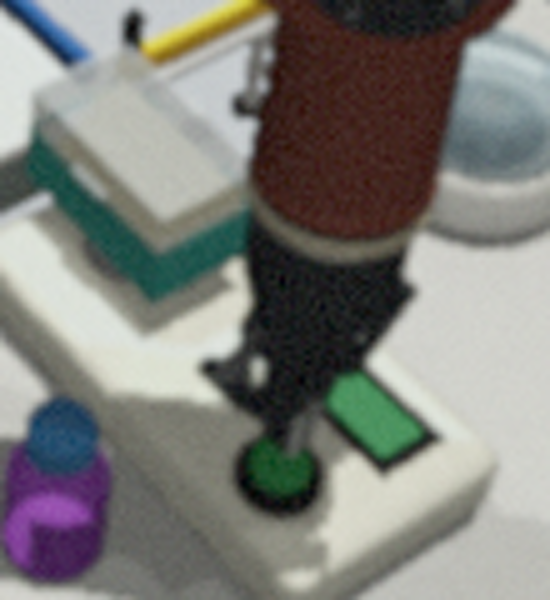

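View pics/d1t.png

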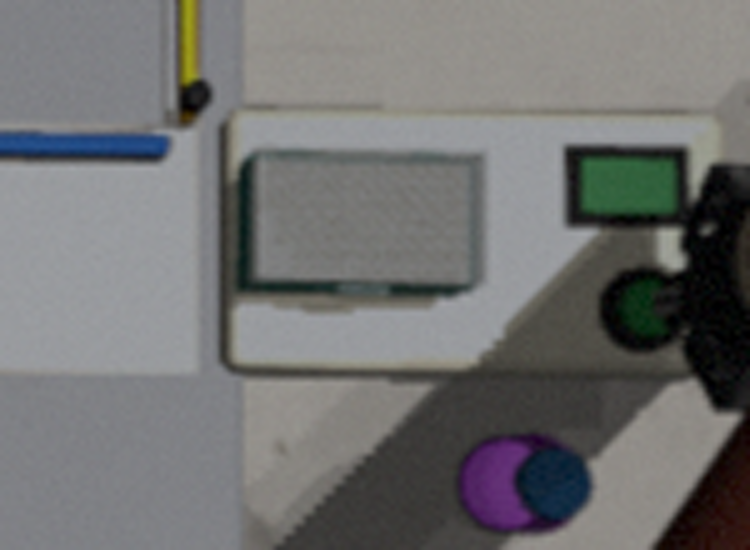

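Request:
jog_arm(
  commands=[
    {"dx": 0.001,"dy": 0.001,"dz": -0.008,"wx": 0,"wy": 0,"wz": 0},
    {"dx": 0.001,"dy": 0.001,"dz": -0.015,"wx": 0,"wy": 0,"wz": 0},
    {"dx": 0.001,"dy": 0.001,"dz": -0.02,"wx": 0,"wy": 0,"wz": 0},
    {"dx": 0.001,"dy": 0.001,"dz": -0.022,"wx": 0,"wy": 0,"wz": 0},
    {"dx": 0.001,"dy": 0.001,"dz": -0.024,"wx": 0,"wy": 0,"wz": 0},
    {"dx": 0.001,"dy": 0.001,"dz": -0.024,"wx": 0,"wy": 0,"wz": 0},
  ],
)

```text
t: 27.92
tool_pos: [0.5146, -0.3135, 0.2447]
eef_rot: [2.221, 2.219, 0.004]
wrist_force: [-1.0, 1.9, 5.0]
finger_gap: 0.0001
```

```bash
python3 pose.py
```

```text
27.925 [ 0.5146 -0.3135  0.2447] grasp pt [ 0.5151 -0.3135  0.0897] jaw deg -0.04 zax [ 3.1e-03  4.0e-04 -1.0e+00] [-1.   1.9  5. ] [ 0.49  0.21 -0.01] 5.238474215454577e-05
```

Request:
jog_arm(
  commands=[
    {"dx": 0,"dy": 0,"dz": -0.002,"wx": 0,"wy": 0,"wz": 0},
    {"dx": 0,"dy": 0,"dz": -0.004,"wx": 0,"wy": 0,"wz": 0},
    {"dx": 0,"dy": 0,"dz": -0.004,"wx": 0,"wy": 0,"wz": 0},
  ],
)

```text
t: 28.3
tool_pos: [0.5146, -0.314, 0.2431]
eef_rot: [2.221, 2.219, 0.007]
wrist_force: [-10.3, 8.5, 30.4]
finger_gap: 0.0002
```

```bash
python3 pose.py; python3 - <<'E'
from h import *
S=imaging.get_image("scene")
crop(S,310,240,380,310,8,"pics/d2.png")
E
```

```text
28.3 [ 0.5146 -0.314   0.2431] grasp pt [ 0.5153 -0.3137  0.0881] jaw deg -0.05 zax [ 0.0044  0.0018 -1.    ] [-10.3   8.5  30.4] [ 1.97  2.25 -0.04] 0.00019289159890561195
```

View pics/d2.png

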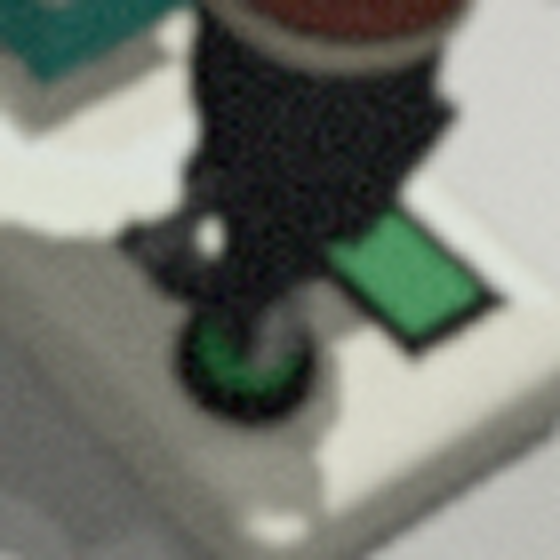

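Request:
jog_arm(
  commands=[
    {"dx": 0,"dy": 0,"dz": 0.006,"wx": 0,"wy": 0,"wz": 0},
    {"dx": -0.003,"dy": 0,"dz": 0.015,"wx": 0,"wy": 0,"wz": 0},
    {"dx": -0.004,"dy": 0,"dz": 0.015,"wx": 0,"wy": -0.2,"wz": 0},
    {"dx": -0.004,"dy": 0,"dz": 0.008,"wx": 0,"wy": -0.2,"wz": 0},
    {"dx": -0.004,"dy": 0,"dz": 0.004,"wx": 0,"wy": -0.2,"wz": 0},
    {"dx": -0.004,"dy": 0,"dz": 0.004,"wx": 0,"wy": -0.2,"wz": 0},
  ],
)

```text
t: 29.1
tool_pos: [0.5106, -0.3138, 0.2466]
eef_rot: [2.22, 2.218, 0.01]
wrist_force: [0.5, 0.4, 3.1]
finger_gap: 0.0002
```

Request:
jog_arm(
  commands=[
    {"dx": 0,"dy": 0,"dz": -0.002,"wx": 0,"wy": 0,"wz": 0},
    {"dx": 0,"dy": 0,"dz": -0.003,"wx": 0,"wy": 0,"wz": 0},
  ],
)

```text
t: 29.35
tool_pos: [0.5106, -0.3139, 0.2436]
eef_rot: [2.22, 2.218, 0.01]
wrist_force: [-1.6, 1.0, 6.6]
finger_gap: -0.0001
```

Request:
jog_arm(
  commands=[
    {"dx": 0,"dy": 0,"dz": -0.002,"wx": 0,"wy": 0,"wz": 0},
    {"dx": 0,"dy": 0,"dz": -0.003,"wx": 0,"wy": 0,"wz": 0},
  ],
)

```text
t: 29.6
tool_pos: [0.5106, -0.3143, 0.243]
eef_rot: [2.22, 2.218, 0.013]
wrist_force: [-11.9, 8.7, 37.1]
finger_gap: -0.0002
```

The force rises 3 N to about 5 N and then hits a hard stop, which matches the button at the bottom of its travel. Retreat.

Request:
jog_arm(
  commands=[
    {"dx": 0,"dy": 0,"dz": 0.01,"wx": 0,"wy": 0,"wz": 0},
    {"dx": 0,"dy": 0,"dz": 0.04,"wx": 0,"wy": 0,"wz": 0},
    {"dx": 0,"dy": 0,"dz": 0.08,"wx": 0,"wy": 0,"wz": 0},
    {"dx": 0,"dy": -0.02,"dz": 0.12,"wx": 0,"wy": 0,"wz": 0},
    {"dx": 0,"dy": -0.05,"dz": 0.16,"wx": 0,"wy": 0,"wz": 0},
    {"dx": 0,"dy": -0.1,"dz": 0.18,"wx": 0,"wy": 0,"wz": 0},
    {"dx": 0,"dy": -0.12,"dz": 0.18,"wx": 0,"wy": 0,"wz": 0},
    {"dx": 0,"dy": -0.12,"dz": 0.18,"wx": 0,"wy": 0,"wz": 0},
  ],
)

```text
t: 30.6
tool_pos: [0.5097, -0.4359, 0.4225]
eef_rot: [2.224, 2.215, 0.011]
wrist_force: [0.2, 0.0, -0.4]
finger_gap: 0.0
```

```bash
python3 pose.py; python3 - <<'E'
from h import *
S=imaging.get_image("scene");T=imaging.get_image("top")
crop(S,180,120,400,320,3,"pics/e1.png");crop(T,110,120,410,250,2.6,"pics/e1t.png")
crop(S,270,170,380,260,7,"pics/e2.png")
E
```

```text
30.6 [ 0.5097 -0.4359  0.4225] grasp pt [ 0.5108 -0.4354  0.2675] jaw deg -0.23 zax [ 0.0071  0.0028 -1.    ] [ 0.2  0.  -0.4] [0.06 0.03 0.03] 4.617610137192312e-05
```

View pics/e1.png

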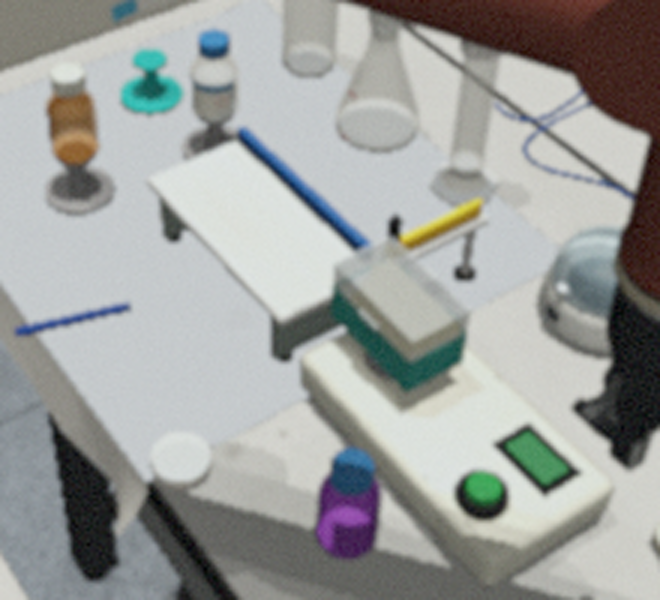

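View pics/e1t.png

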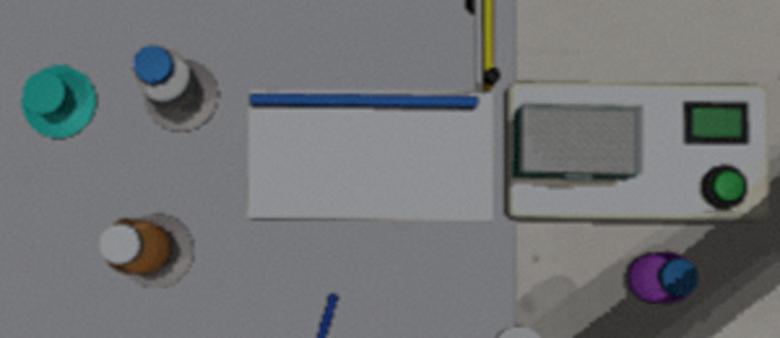

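View pics/e2.png

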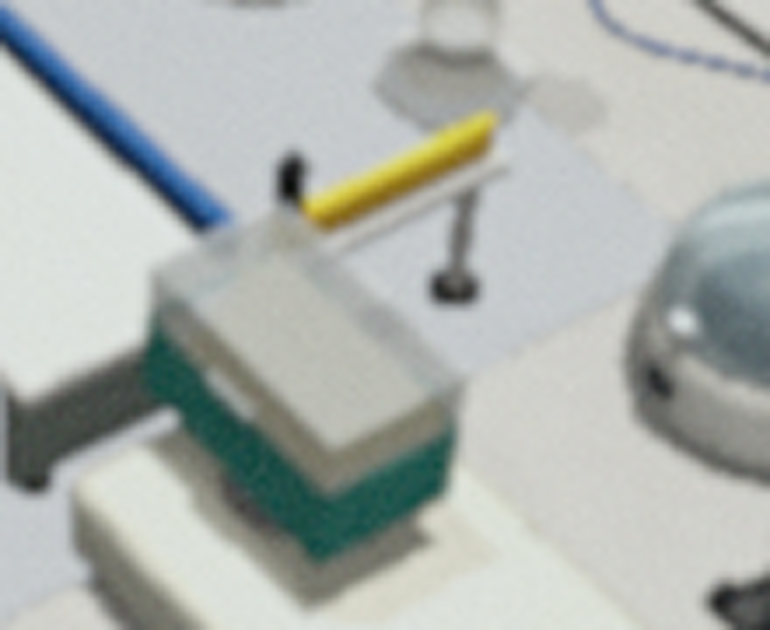

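```bash
python3 - <<'E'
from h import *
from scipy.optimize import least_squares
st=np.load("st.npy"); S=np.load("scene2.npy",allow_pickle=True).item(); T=np.load("top2.npy",allow_pickle=True).item()
cs=lambda *q:(np.array(q)+.5)/7-.5+[270,170]; ct=lambda *q:(np.array(q)+.5)/6-.5+[260,130]
a,b=.034,.059
O=[(S,(-a,b,.083),cs(147,388)),(S,(-a,-b,.083),cs(318,562)),(S,(a,-b,.083),cs(447,488)),(S,(a,-b,.155),cs(462,385)),(S,(-a,b,.155),cs(155,283)),
(T,(-a,b,.083),ct(287,350)),(T,(a,-b,.155),ct(582,184)),(T,(a,b,.155),ct(303,180))]
def W(p,q,dz=0):
    c,s=np.cos(p[2]),np.sin(p[2]); return np.array([p[0]+c*q[0]-s*q[1],p[1]+s*q[0]+c*q[1],q[2]])
f=lambda p:np.concatenate([proj(d,W(p,q))[0]-o for d,q,o in O])
p=least_squares(f,[.55,-.14,0]).x; print(p,f(p).reshape(-1,2).round(1).tolist())
c,s=np.cos(st[2]),np.sin(st[2]); print("station",(np.array([[c,s],[-s,c]])@(p[:2]-st[:2])*1000).round(1),np.degrees(p[2]-st[2]))
E
```

```text
[ 0.55013537 -0.14076448  0.00751447] [[-1.3, 0.1], [-0.0, 1.3], [0.4, 1.3], [1.2, -1.7], [-1.4, -2.6], [-0.5, 0.9], [0.8, -0.7], [0.9, -0.5]]
station [-2.5 -0.1] 0.1256714095034022
```

```bash
python3 -c "
from workcell import manip
print(manip.hand_in())"
```

```text
the job is handed in; nothing more can be done
None
```

I did all four steps and handed the job in at about 31 s of the 72 s allowed. The open question is whether the gate passed the 113 mm mark.

- **Blue bottle:** I lifted it off the pan and stood it on the free grey stand. The last check showed it upright, with its cap within about 2 mm of the stand's centre.
- **Gate:** I pushed it by the knob until it hit a hard stop, and a second push of about 28 N moved it no further.
    - **Disagreement:** the pictures show only about 103–105 mm of travel from where it started. If it started fully closed, that is short of 113 mm.
    - **Why I took it as fully open:** the bar's back end now sits at the end of its guide, nothing visible blocks it, and the wrist torque puts the contact at the fingertip. I read this as the gate having stood about 20 mm ajar at the start. I could not read the joint value itself.
- **Tip box:** I gripped it, squared it and moved it across, then lowered it onto the pan and let go. The box was carried up to about 1 mm clear of the deck rather than pushed. The final fit put it 2.5 mm off centre across the pan and 0 mm along it, turned 0.1°. It looked level and clear of the riser.
- **Green button:** I pressed it twice. The second press was to make sure, because the finger looked off centre on the first. The force rose to about 5–7 N and then met a hard stop of 30–37 N both times. In the last picture the button looks up again and the arm is clear.
- **Other items:** the amber bottle and the purple look-alike were not touched and appear unmoved.

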